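# Top up a push-back carton lane through its spring gate

## Robot

A 7-joint arm with a two-finger parallel gripper is mounted at the origin on the work surface. World frame = base frame: x ahead of the robot, y to its left, z up, the work surface at z = 0. Lengths are in m, angles in degrees, forces in N, time in s.
With the tool pointing down it reaches from about 0.4 to 0.875 m from the base axis. Payload 19.3 kg.
Tool frame: the origin (TCP) lies on the centre line of the jaws, within the pads' length; the fingertips stand 19 mm ahead of it and the grasp point (between the pads) is the TCP (arm.tip_reach is the distance from the TCP to the fingertips, in m); z points along the fingers, y is the direction in which the jaws open and shut (so a half turn about z gives the same grasp; the last joint's range is limited). The gripper opens to 85 mm and grips with 20 to 120 N. Pads are 22 mm wide; open, the fingers measure 114 mm over their backs; the gripper's body (76 mm by 85 mm) begins 54 mm behind the grasp point. The pads swing forward as they close: fully open they stand 13 mm farther back than shut.
Start: joints at [-80.627, 29.874, -2.08, 91.645, 1.215, 58.505, -6.463], TCP at [0.145, 0.608, 0.21] pointing down, gripper open.
Joint ranges: [-166.77, 166.77], [-17.47, 122.26], [-85.68, 81.53], [9.62, 139.38], [-72.42, 252.41], [9.2, 110.78], [-144.41, 144.41]. Speed limits (degrees/s): [108.29, 108.29, 136.94, 136.94, 172.46, 172.46, 172.46].

## Interface

Orientations are given as a 3x3 rotation matrix whose columns are the frame's x, y, z axes.
In Python, from plant import arm, cams gives the robot as it stands. The module is installed in compiled form; this text tells all that it offers.
- The arm moves only by the tool carry_out, never from a script. Its argument "motion" is one flat list of numbers, 7 for each row, row after row: the gripper's target within -1 to 1 (fully open at 1, half-way at 0, shut at -1), then the shift along the tool's x, y, z scaled (see below), then the turn, a rotation vector about the tool's x, y, z scaled (see below). In form: [gripper, x, y, z, wx, wy, wz, gripper, x, y, z, wx, wy, wz, ...]. A call has exactly 8 rows; each row is the pose to reach, as a shift and turn from the pose commanded when the call began, along the tool's axes at that moment, turning the shorter way round; what a row does not reach only later rows make up. The controller multiplies each number of a shift by 0.15 m and each number of a turn by 360 degrees. A row lasts 1/8 s, in which the tool goes at most 62.5 mm and 10.7 degrees, less where a joint would pass 70% of its speed; a pose out of reach is approached as far as the arm can. A call with a number of a shift or a turn outside -1 to 1 is refused whole. A call with a gripper value outside its range is refused whole. The fingers move at their own pace and stop on an object; the grip force is fixed at half the most. Time passes only in rows, so rows that repeat a pose let the fingers close, or fill a call up. It gives the time, the measured TCP pose, the force and the opening at its end, in the units of the state.
- arm.observe(): the state, without advancing time (a new reading comes with each control period).
- cams.read_camera(name): name is "scene" or "side" or "wrist"; returns a dict with "pixels" (480x640x3 uint8, blue, green, red), "mtx" (3x3 intrinsics, pixels), "rvec" (rotation vector, rad) and "tvec" (3), from world to camera coordinates, as OpenCV has them. Camera axes: x right, y down, z forward; pixel columns grow to the right and rows downward; lengths in m; the calibration is good to about 2 mm. A picture is of the moment at which its call begins. There is no depth.
- arm.close_job(): hands the job in, once; it reports no verdict.
The state is a dict: "clock": time; "joints": joint angles; "qd": joint speeds; "effort": joint torques, N m; "tool_pos": TCP position; "tool_rot": TCP orientation; "wrist_force": force on the tool from outside, world axes, zero at the start; "wrist_torque": the same for the moment, N m; "gripper_width": opening from 0.0 (shut) to 1.0 (fully open).
Only numpy, scipy, OpenCV 4.12 (cv2) and the standard library are available. Lean on these libraries where they do the work, as an engineer would, in place of code of your own. Each camera call takes 0.05 s, during which the arm holds its last target.

## Task

Top up the push-back lane on the bench: take the wide, low white carton that stands loose on the bench, set it in the lane's flared entry and push it in through the two spring leaves of the gate, moving the carton already there back against its spring, until both leaves have snapped shut behind it. The lane is only just deep enough for the two, so feel for the end of the travel and do not crush the cartons against it; then ease the row slowly back until it rests on the closed gate (do not let the spring throw it) and take the hand away. Leave the tall carton, the filter can and the tape roll alone.

Things in the scene. Friction and masses are not known exactly. Their poses are not given: they have to be found in the camera images.
- carton_centre (a point): centre of the loose carton to load: a closed white box, 60 mm along its x, 104 mm along its y, 50 mm high (z), about 0.3 kg, standing flat on the bench. It goes into the lane with its 60 mm along the lane; either face may lead. Grip it across the 60 mm
- gate_mid (a point): point on the lane's roller floor, middle of the gate line, 10 mm above the bench; x into the lane (loading direction), y to its left, z up. The lane sits loose in its bench frame: pushed with over 3 N it slips back along x, 2 to 8 mm, until it seats, this point with it. The entry tray, open above, starts at x = -110 mm; its guides stand 32 mm high, 136 mm apart at x = -105, 108 mm from x = -25 on
- cover_edge (a point): middle of the near edge of the lane's clear roof, on the roof's top, 60 mm past the gate line and 57 mm above the lane floor; the lane under it is 108 mm wide and 54 mm high, closed at the back. Between gate and roof the lane is open above. Nothing on this side of the edge stands more than 50 mm above the floor. Axes as the gate's
- leaf_left (a joint): left gate leaf: an upright steel leaf 4 mm thick, its top 37 mm above the lane floor, on a spring hinge 76 mm left of the lane's middle, 51 mm long: between the two leaf tips is a 50 mm gap for the pushing hand. 0 = shut across the lane; opens only inward (positive, to 1.5 rad). The carton's side holds it open until the carton's rear face is some 43 to 46 mm past the gate line; then it snaps shut
- leaf_right (a joint): right gate leaf, the mirror image of the left one
- stock_centre (a point): centre of the carton already in the lane, of the same size and kind as the loose one; the spring follower behind it holds it against the shut leaves, its near face 2 mm past the gate line. The carton pushed in comes to rest at the same place, its centre 32 mm past the gate line, and this one behind it
- follower: black paddle 96 mm wide, 42 mm high, behind the row, sprung towards the gate with 2.6 to 3.6 N; origin on the floor under its front face, x into the lane. Pushing takes up to about 10 N while the leaves open, then 3 to 6 N. The follower meets a hard stop within 3 mm after the leaves snap; pressing on it squares the row. Over 18 N between the two cartons crushes them
- tall_centre (a point): centre of a white carton 70 x 70 mm and 95 mm high, to be left alone
- filter_can: dark metal can 66 mm across and 76 mm high, origin under its centre, to be left alone
- tape_roll: brown tape roll lying flat, 92 mm across and 48 mm high, origin under its centre, to be left alone
Not all that is in view belongs to the job. Leave any green or orange look-alike of the part that bears carton_centre alone.

How it is judged:
By the outcome, as a careful person would: the job done as asked, in the order asked, and still so for the second after the job is handed in, with the robot touching nothing.
It also fails if it takes over 72 s, if anything falls off the work surface, if the arm or the gripper's body presses on something with over 40 N, if the wrist force passes 120 N, or if a joint passes its speed limit or range.

## Working session

There is one attempt and no reset: what is moved stays moved. The work goes in short steps, Python scripts to look and compute and a tool call to move; the robot and the scene stay as the last step left them, time stands still between calls to the robot, and variables do not carry over. Pictures are saved under pics/ and viewed, and the job is handed in when it is done.

Besides the shell and the picture viewer there is one more tool, called after ">>>" as a command line: name --argument value ..., lists and objects as JSON in quotes. carry_out: Moves the arm, as the interface text tells. Its arguments: {"type":"object","properties":{"motion":{"type":"array","items":{"type":"number"}}},"required":["motion"]}

```bash
mkdir -p pics
cat > h.py <<'E'
import numpy as np, cv2
from plant import arm, cams
def ray(cam,uv):
    R=cv2.Rodrigues(np.array(cam['rvec'],float))[0];t=np.array(cam['tvec'],float).ravel()
    d=R.T@np.linalg.inv(np.array(cam['mtx']))@np.array([uv[0],uv[1],1.]); return -R.T@t,d
def onz(cam,uv,z):
    c,d=ray(cam,uv); return c+d*(z-c[2])/d[2]
def tri(a,ua,b,ub):
    A=[];B=[]
    for cam,uv in((a,ua),(b,ub)):
        c,d=ray(cam,uv);d=d/np.linalg.norm(d);P=np.eye(3)-np.outer(d,d);A.append(P);B.append(P@c)
    return np.linalg.lstsq(np.vstack(A),np.hstack(B),rcond=None)[0]
def proj(cam,p):
    return cv2.projectPoints(np.array(p,float).reshape(-1,1,3),np.array(cam['rvec'],float),np.array(cam['tvec'],float),np.array(cam['mtx'],float),None)[0].reshape(-1,2)
def save(cam,n): cv2.imwrite('pics/%s.png'%n,cam['pixels'])
def crop(cam,n,x0,y0,x1,y1,k):
    cv2.imwrite('pics/%s.png'%n,cv2.resize(cam['pixels'][y0:y1,x0:x1],None,fx=k,fy=k,interpolation=cv2.INTER_CUBIC))
E
python3 - <<'E'
from h import *
import pickle
d={}
for n in('scene','side','wrist'):
    c=cams.read_camera(n);save(c,n+'0');d[n]=c
pickle.dump(d,open('c0.pkl','wb'))
for k,v in arm.observe().items():print(k,np.round(v,4).tolist())
print(arm.tip_reach)
for n in d: print(n,ray(d[n],(320,240)))
E
```

```text
clock 0.15
joints [-80.6257, 29.9006, -2.0797, 91.6651, 1.2159, 58.5053, -6.4626]
qd [0.025, -0.0771, 0.1243, -0.0365, 0.0466, 0.0043, -0.0447]
effort [0.003, -92.7385, 1.9813, -37.0057, 0.018, 0.0064, 0.0]
tool_pos [0.1448, 0.6077, 0.2099]
tool_rot [[-0.9728, 0.2317, -0.0001], [0.2317, 0.9728, -0.0008], [-0.0001, -0.0009, -1.0]]
wrist_force [0.6531, 0.0854, 0.4305]
wrist_torque [-0.0369, 0.0605, 0.0058]
gripper_width 1.0024
0.019
scene (array([1.11885882, 0.12992573, 1.03744364]), array([-0.52423268, -0.02629588, -0.85127576]))
side (array([ 0.09227046, -0.7076446 ,  0.6452842 ]), array([ 0.43857682,  0.73478703, -0.51802116]))
wrist (array([0.06671765, 0.62803244, 0.37326559]), array([ 0.3229578 , -0.07781849, -0.94344731]))
```

View pics/scene0.png

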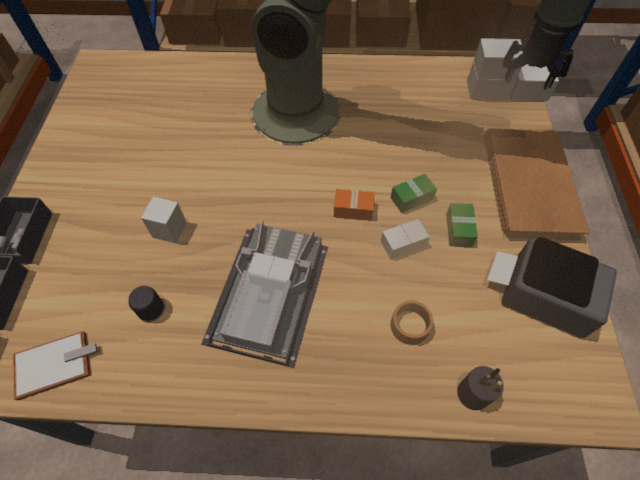

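View pics/side0.png

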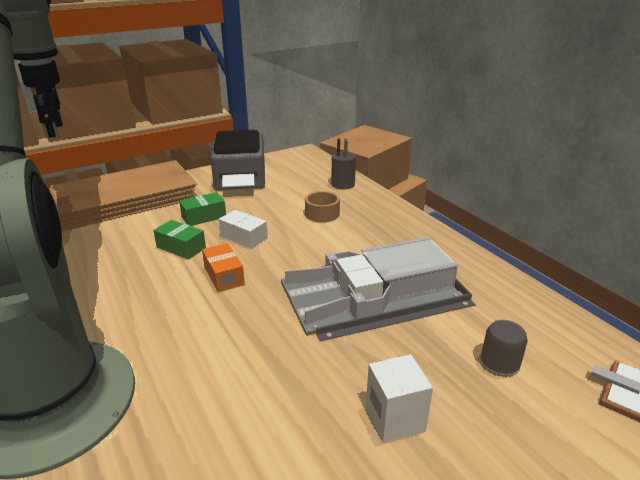

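View pics/wrist0.png

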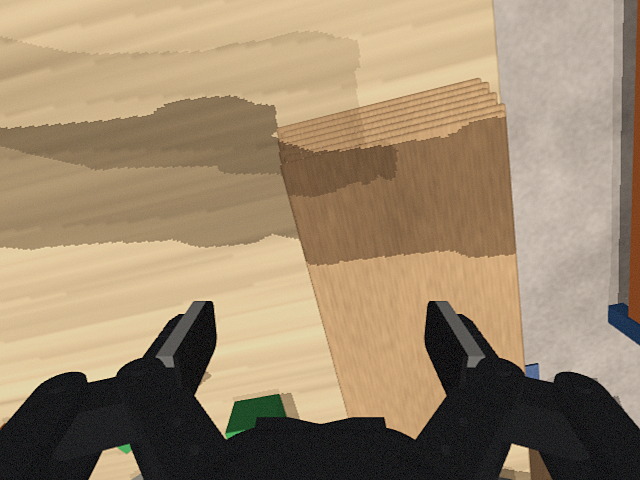

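Run:
```python
from h import *
import pickle
d=pickle.load(open('c0.pkl','rb'))
crop(d['scene'],'s1',370,200,530,310,5)
crop(d['scene'],'s2',195,215,335,370,3.8)
crop(d['side'],'s3',270,230,480,345,3.8)
crop(d['side'],'s4',150,185,280,295,5)
```

```text
(no output)
```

View pics/s1.png

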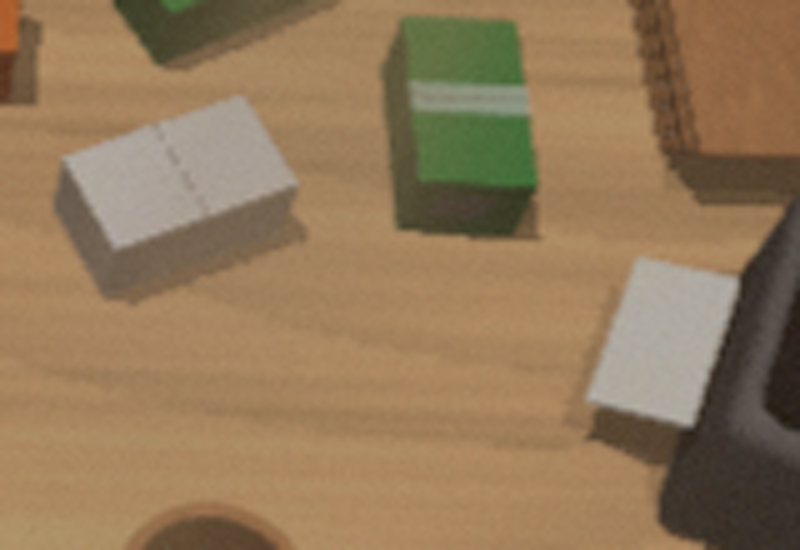

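View pics/s2.png

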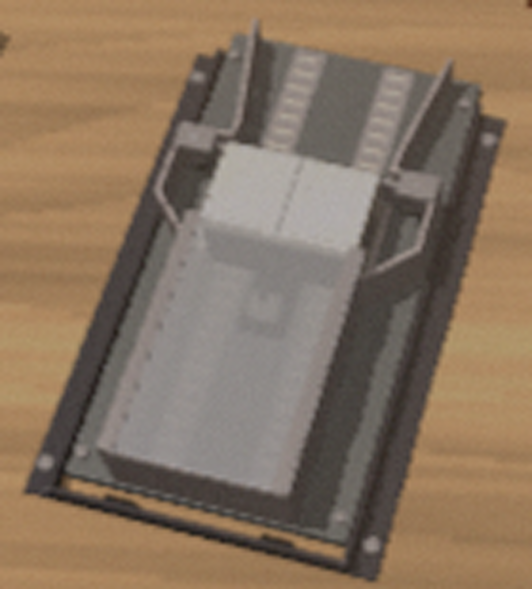

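View pics/s3.png

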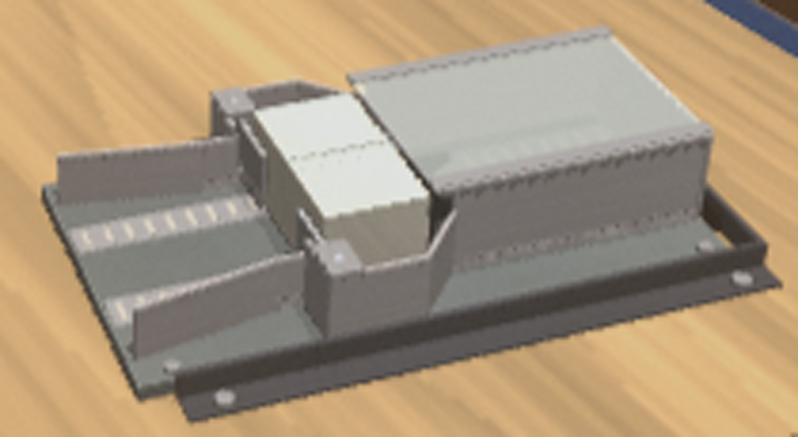

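View pics/s4.png

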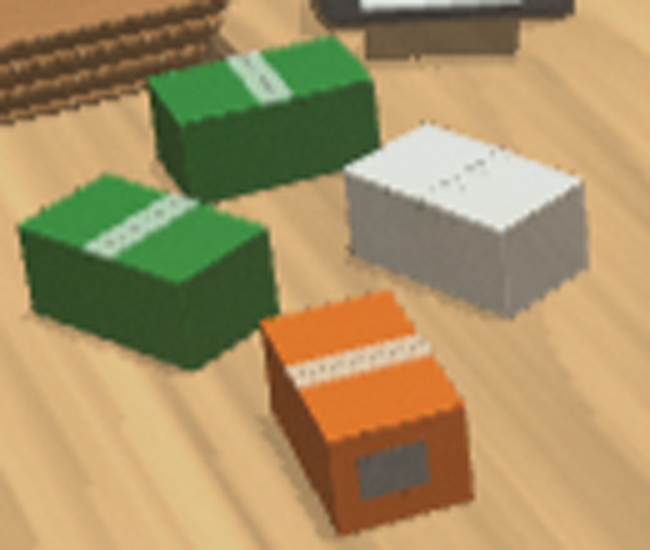

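```bash
cat > fit.py <<'E'
from h import *
from scipy.optimize import least_squares
def fit(obs,x0,free_z=False):
    # obs: list (cam,uv,localpt)
    def T(p):
        c,s=np.cos(p[2]),np.sin(p[2]);return np.array([[c,-s,0],[s,c,0],[0,0,1]])
    def r(p): 
        t=np.array([p[0],p[1],p[3] if free_z else 0.])
        return np.concatenate([(proj(c,T(p)@np.array(l)+t)[0]-uv) for c,uv,l in obs])
    s=least_squares(r,x0,loss='soft_l1',f_scale=1.0);return s.x,r(s.x).reshape(-1,2)
E
python3 - <<'E'
from fit import *
import pickle
d=pickle.load(open('c0.pkl','rb'));S,D=d['scene'],d['side']
sc=[(383,231.6),(418.6,219.4),(429.4,237.2),(393,249.8)]
sd=[(235.4,210),(266.6,221),(250.6,231.4),(219,220.6)]
print('scene',np.round([onz(S,u,.05) for u in sc],4).tolist());print('side',np.round([onz(D,u,.05) for u in sd],4).tolist())
f=lambda u:np.array(u)/3.8+[195,215]
g=lambda u:np.array(u)/3.8+[270,230]
print('stock scene',np.round([onz(S,f(u),.06) for u in [(228,142),(380,182),(362,250),(202,215)]],4).tolist())
print('stock side',np.round([onz(D,g(u),.06) for u in [(350,95),(428,200),(328,220),(252,110)]],4).tolist())
print('roof side',np.round([onz(D,g(u),.067) for u in [(350,75),(440,190),(605,30),(710,130)]],4).tolist())
E
```

```text
scene [[0.4793, 0.2584, 0.05], [0.4381, 0.3511, 0.05], [0.4914, 0.3745, 0.05], [0.532, 0.2816, 0.05]]
side [[0.4886, 0.37, 0.05], [0.5312, 0.2784, 0.05], [0.4775, 0.2525, 0.05], [0.4331, 0.3394, 0.05]]
stock scene [[0.5591, -0.0586, 0.06], [0.5845, 0.042, 0.06], [0.6332, 0.0342, 0.06], [0.6129, -0.0688, 0.06]]
stock side [[0.6327, 0.0247, 0.06], [0.6103, -0.077, 0.06], [0.5568, -0.0651, 0.06], [0.5779, 0.0396, 0.06]]
roof side [[0.638, 0.0328, 0.067], [0.6145, -0.0806, 0.067], [0.792, -0.0023, 0.067], [0.7706, -0.1097, 0.067]]
```

The loose white carton is at scene (405,239). It is 104×60 with a centre seam like the stock carton. The pale patch at (503,272) is paper on the printer, and the green and orange boxes at (414,192), (462,224) and (354,204) are decoys. I'm approaching with the wrist camera for a finer fix.

>>> carry_out --motion '[1,-0.2,-0.2,0,0,0,0.03,1,-0.4,-0.4,0,0,0,0.06,1,-0.6,-0.6,0,0,0,0.09,1,-0.8,-0.8,0,0,0,0.12,1,-1,-1,0,0,0,0.146,1,-1,-1,0,0,0,0.146,1,-1,-1,0,0,0,0.146,1,-1,-1,0,0,0,0.146]'

```text
clock: 1.15
tool_pos: [0.2554, 0.428, 0.2101]
tool_rot: [[-0.409, 0.912, -0.0], [0.912, 0.409, -0.0], [0.0, -0.0, -1.0]]
wrist_force: [0.2, 1.0, -0.2]
gripper_width: 0.996
```

>>> carry_out --motion '[1,-0.2,0.2,0,0,0,0,1,-0.4,0.4,0,0,0,0,1,-0.6,0.6,0,0,0,0,1,-0.8,0.8,0,0,0,0,1,-1,0.95,0,0,0,0,1,-1,0.95,0,0,0,0,1,-1,0.95,0,0,0,0,1,-1,0.95,0,0,0,0]'

```text
clock: 2.15
tool_pos: [0.4462, 0.3494, 0.2102]
tool_rot: [[-0.409, 0.912, -0.0], [0.912, 0.409, 0.0], [0.0, -0.0, -1.0]]
wrist_force: [0.6, 0.0, 0.8]
gripper_width: 1.0
```

Run:
```python
from h import *
import pickle
c=cams.read_camera('wrist');save(c,'w1');pickle.dump(c,open('w1.pkl','wb'))
o=arm.observe();print(o['clock'],o['tool_pos'],o['tool_rot'],o['joints'])
```

```text
2.2 [0.44636499 0.34922776 0.21031164] [[-4.09038765e-01  9.12516962e-01 -2.86696206e-04]
 [ 9.12516959e-01  4.09038825e-01  1.96720315e-04]
 [ 2.96780504e-04 -1.81148915e-04 -9.99999940e-01]] [-54.973268    25.2464714   15.08352988 101.29139741  -7.86049161
  54.48947513 -12.54367339]
```

View pics/w1.png

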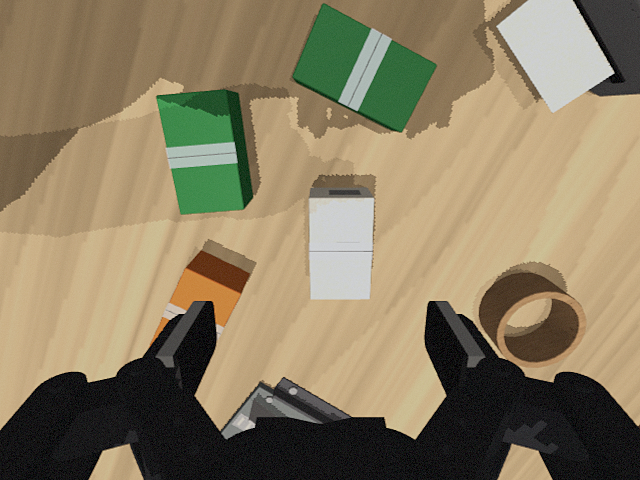

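The carton's top face is at wrist (309,198)–(373,198)–(370,299)–(311,299), square to the view. It has clear space on both gripping sides.

Run:
```python
from h import *
import pickle
c=pickle.load(open('w1.pkl','rb'))
P=np.array([onz(c,u,.05) for u in [(309.5,198),(373.5,198),(370.5,299.5),(310.5,299.5)]]);print(np.round(P,4).tolist(),P.mean(0))
for i in range(4):
    v=P[(i+1)%4]-P[i];print(np.linalg.norm(v),np.degrees(np.arctan2(v[1],v[0])))
o=arm.observe();print('tool delta',o['tool_rot'].T@(P.mean(0)-o['tool_pos']))
```

```text
[[0.4346, 0.3531, 0.05], [0.4876, 0.3769, 0.05], [0.5315, 0.2834, 0.05], [0.477, 0.2589, 0.05]] [0.48267996 0.31811112 0.05      ]
0.05813834613770668 24.193117802717072
0.10330109837434245 -64.84680289079036
0.059810853538543034 -155.80550908231973
0.10328804606845553 114.22550288284229
tool delta [-0.04329626  0.02043915  0.1602951 ]
```

>>> carry_out --motion '[1,-0.15,0.07,0.1,0,0,0,1,-0.29,0.136,0.3,0,0,0,1,-0.29,0.136,0.5,0,0,0,1,-0.29,0.136,0.7,0,0,0,1,-0.29,0.136,0.85,0,0,0,1,-0.29,0.136,1,0,0,0,1,-0.29,0.136,1,0,0,0,1,-0.29,0.136,1,0,0,0]'

```text
clock: 3.2
tool_pos: [0.4837, 0.3175, 0.0612]
tool_rot: [[-0.408, 0.913, 0.001], [0.913, 0.408, 0.001], [0.0, 0.001, -1.0]]
wrist_force: [-0.1, -0.2, 0.7]
gripper_width: 0.998
```

>>> carry_out --motion '[1,0,0,0.1,0,0,0,1,0,0,0.2,0,0,0,-1,0,0,0.2,0,0,0,-1,0,0,0.2,0,0,0,-1,0,0,0.2,0,0,0,-1,0,0,0.2,0,0,0,-1,0,0,0.2,0,0,0,-1,0,0,0.2,0,0,0]'

```text
clock: 4.2
tool_pos: [0.4836, 0.317, 0.0304]
tool_rot: [[-0.407, 0.913, 0.0], [0.913, 0.407, 0.0], [0.0, 0.0, -1.0]]
wrist_force: [-0.8, -0.1, -0.2]
gripper_width: -0.001
```

Run:
```python
from h import *
c=cams.read_camera('wrist');save(c,'w2')
c=cams.read_camera('scene');crop(c,'s5',320,150,520,300,4)
print(arm.observe())
```

```text
{'clock': 4.3, 'joints': array([-46.73413847,  40.54786938,  10.91977104, 106.48601913,
       -12.678765  ,  34.13343144,  -3.79905654]), 'qd': array([-0.0228967 ,  0.00857096, -0.07330431, -0.01776687, -0.04670476,
       -0.00506021,  0.01753841]), 'effort': array([-4.86732097e-03, -9.47468448e+01,  8.67789298e+00, -2.37765062e+01,
        1.22455851e-02,  2.18774920e-03, -1.36126787e-04]), 'tool_pos': array([0.48357526, 0.31698881, 0.03034245]), 'tool_rot': array([[-4.07483404e-01,  9.13212612e-01,  3.43017614e-05],
       [ 9.13212612e-01,  4.07483403e-01,  3.95831019e-05],
       [ 2.21703894e-05,  4.74542582e-05, -9.99999999e-01]]), 'wrist_force': array([-0.39902777, -0.18852033,  0.63501729]), 'wrist_torque': array([0.01750955, 0.03796543, 0.01480939]), 'gripper_width': 0.003777978316429143}
```

View pics/w2.png

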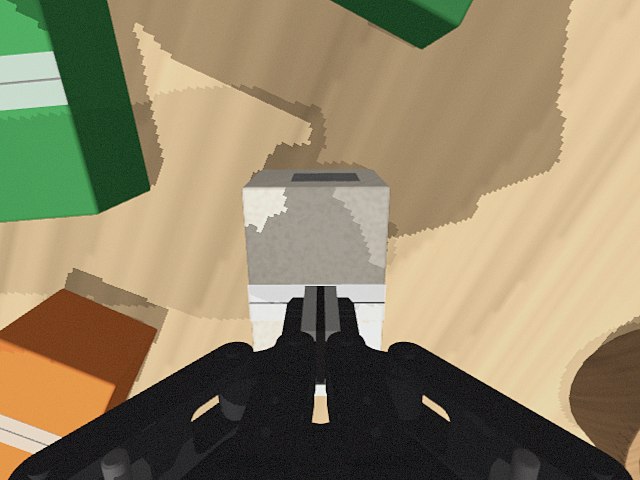

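View pics/s5.png

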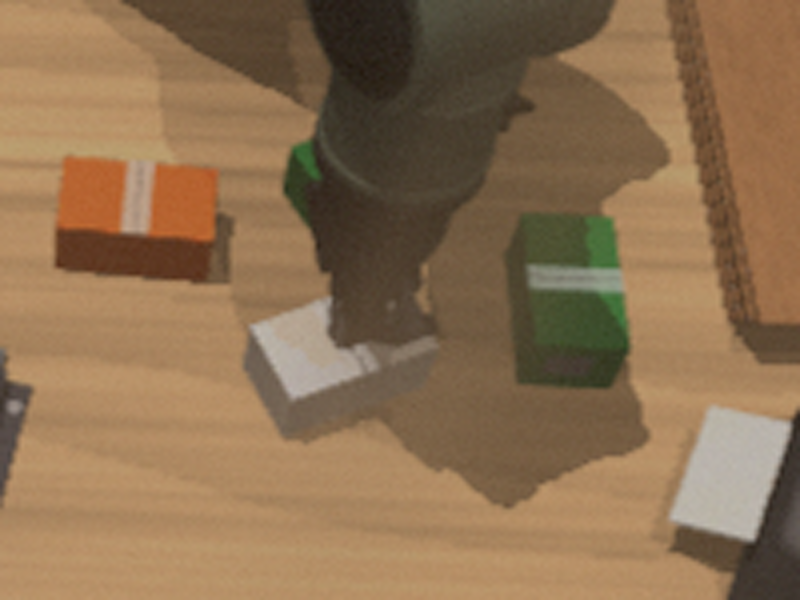

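Run:
```python
from h import *
c=cams.read_camera('wrist');o=arm.observe()
R=o['tool_rot'];p=o['tool_pos']
for z in(-.06,-.04,-.02,0,.019): print(z,proj(c,p+R@np.array([0,0,z])), proj(c,p+R@np.array([0.011,0,z])))
print(ray(c,(320,240)),c['mtx'])
c=cams.read_camera('side');crop(c,'s6',120,130,300,280,4.4)
print([proj(c,p+R@np.array([0,0,z])) for z in (-.04,0,.019)])
```

```text
-0.06 [[318.45514252 365.27786815]] [[318.42924868 337.47850298]]
-0.04 [[318.65882871 331.69244968]] [[318.6414781  306.85703156]]
-0.02 [[318.81467041 305.99601338]] [[318.8027767  283.58410211]]
0 [[318.93775339 285.70110163]] [[318.92951388 265.29785866]]
0.019 [[319.03289322 270.01368039]] [[319.02708456 251.21989656]]
(array([0.45075681, 0.39169589, 0.1938049 ]), array([ 0.13545471, -0.30307649, -0.94352899])) [[363.79279632   0.         320.09191444]
 [  0.         363.79279632 232.2808517 ]
 [  0.           0.           1.        ]]
[array([[241.29510631, 211.86104188]]), array([[242.60228254, 226.32818278]]), array([[243.20806218, 233.03263403]])]
```

View pics/s6.png

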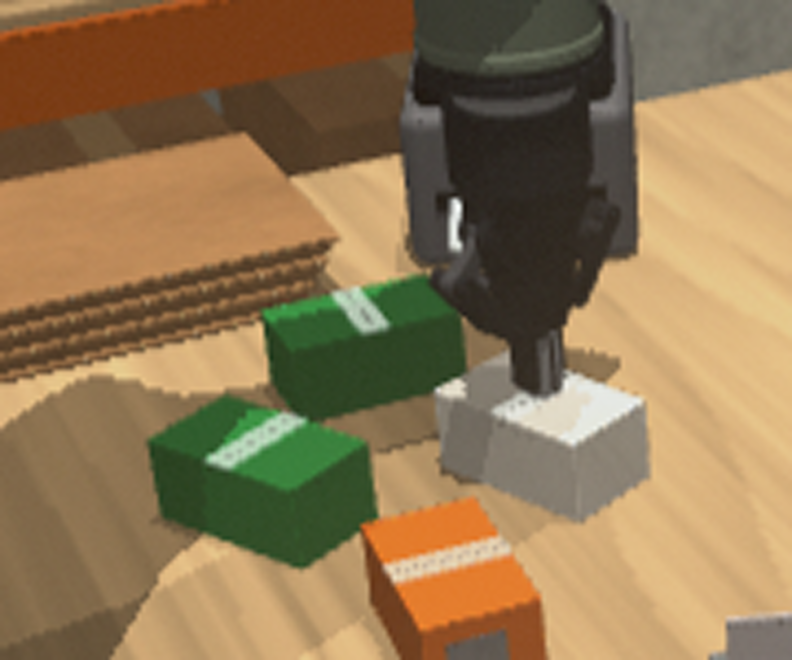

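The reported width is 0, so the fingers closed on nothing. In the side crop the shut tips (242.7,219) hang just at the carton's top. The wrist view agrees, with shut tips at about tool z = −0.02 instead of the stated +0.019. The real fingers are therefore about 39 mm shorter than the text says. The carton hasn't moved, so I'll lift, open and measure again before going lower.

>>> carry_out --motion '[-1,0,0,-0.1,0,0,0,-1,0,0,-0.2,0,0,0,1,0,0,-0.2,0,0,0,1,0,0,-0.2,0,0,0,1,0,0,-0.2,0,0,0,1,0,0,-0.2,0,0,0,1,0,0,-0.2,0,0,0,1,0,0,-0.2,0,0,0]'

```text
clock: 5.4
tool_pos: [0.4836, 0.3169, 0.0602]
tool_rot: [[-0.407, 0.913, -0.0], [0.913, 0.407, -0.0], [-0.0, -0.0, -1.0]]
wrist_force: [0.5, 0.2, 1.1]
gripper_width: 1.002
```

Run:
```python
from h import *
o=arm.observe();R=o['tool_rot'];p=o['tool_pos'];print(o['clock'],p,o['gripper_width'])
c=cams.read_camera('wrist');save(c,'w3')
d=cams.read_camera('side');crop(d,'s7',180,130,300,250,6)
print([proj(d,p+R@np.array([0,0,z])).round(1).tolist() for z in (-.06,-.04,-.02,0,.019)])
for s in(-1,1): print([proj(c,p+R@np.array([-.011,s*.0425,z])).round(1).tolist() for z in (-.06,-.04,-.02,0,.019)])
for s in(-1,1): print([proj(d,p+R@np.array([.0,s*.05,z])).round(1).tolist() for z in (-.06,-.04,-.02,0,.019)])
```

```text
5.4 [0.48355964 0.31690387 0.06018752] 1.0022807265916867
[[[239.6, 193.1]], [[240.3, 200.7]], [[241.0, 208.2]], [[241.6, 215.6]], [[242.3, 222.5]]]
[[[197.0, 391.6]], [[212.9, 355.4]], [[225.3, 327.5]], [[235.0, 305.4]], [[242.6, 288.2]]]
[[[440.0, 391.7]], [[424.4, 355.5]], [[412.4, 327.6]], [[402.9, 305.5]], [[395.5, 288.3]]]
[[[224.7, 201.0]], [[225.5, 208.8]], [[226.3, 216.4]], [[227.1, 223.9]], [[227.9, 230.9]]]
[[[253.7, 185.7]], [[254.3, 193.1]], [[254.8, 200.5]], [[255.4, 207.7]], [[255.9, 214.5]]]
```

View pics/w3.png

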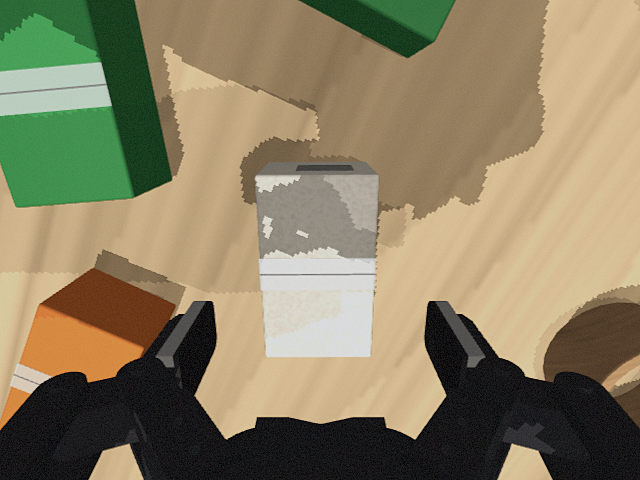

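View pics/s7.png

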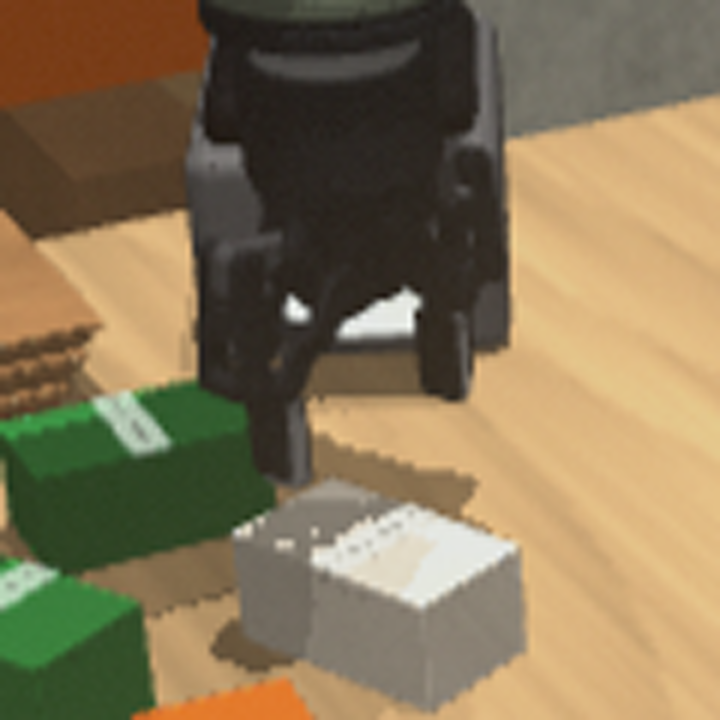

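Open tips measure about tool z −0.035 in the side crop, at (228,210) and (254.5,196). That agrees with the shut tips plus the 13 mm swing. The carton is centred, so I'm descending 75 mm to put the tips at z≈0.02.

>>> carry_out --motion '[1,0,0,0.1,0,0,0,1,0,0,0.2,0,0,0,1,0,0,0.3,0,0,0,1,0,0,0.38,0,0,0,1,0,0,0.44,0,0,0,1,0,0,0.48,0,0,0,1,0,0,0.5,0,0,0,1,0,0,0.5,0,0,0]'

```text
clock: 6.5
tool_pos: [0.4836, 0.317, -0.0147]
tool_rot: [[-0.407, 0.913, 0.0], [0.913, 0.407, 0.0], [0.0, 0.0, -1.0]]
wrist_force: [0.5, -0.2, 0.5]
gripper_width: 1.003
```

>>> carry_out --motion '[-1,0,0,0,0,0,0,-1,0,0,0,0,0,0,-1,0,0,0,0,0,0,-1,0,0,0,0,0,0,-1,0,0,0,0,0,0,-1,0,0,0,0,0,0,-1,0,0,0,0,0,0,-1,0,0,0,0,0,0]'

```text
clock: 7.5
tool_pos: [0.4837, 0.3171, -0.0142]
tool_rot: [[-0.407, 0.913, 0.0], [0.913, 0.407, 0.0], [0.0, 0.0, -1.0]]
wrist_force: [-1.4, -0.0, 5.8]
gripper_width: 0.695
```

>>> carry_out --motion '[-1,0,0,-0.1,0,0,0,-1,0,0,-0.3,0,0,0,-1,0,0,-0.5,0,0,0,-1,0,0,-0.7,0,0,0,-1,0,0,-0.85,0,0,0,-1,0,0,-1,0,0,0,-1,0,0,-1,0,0,0,-1,0,0,-1,0,0,0]'

```text
clock: 8.5
tool_pos: [0.4832, 0.3168, 0.135]
tool_rot: [[-0.408, 0.913, -0.0], [0.913, 0.408, -0.0], [-0.0, -0.0, -1.0]]
wrist_force: [-0.0, 0.4, -4.1]
gripper_width: 0.692
```

Run:
```python
from h import *
o=arm.observe();R=o['tool_rot'];p=o['tool_pos'];print(o['clock'],p,o['gripper_width'],o['wrist_force'])
c=cams.read_camera('wrist');save(c,'w4')
d=cams.read_camera('side');crop(d,'s8',160,80,320,240,4)
```

```text
8.5 [0.48320137 0.3168273  0.13497644] 0.6915225746166429 [-0.00909881  0.43892888 -4.07139792]
```

View pics/w4.png

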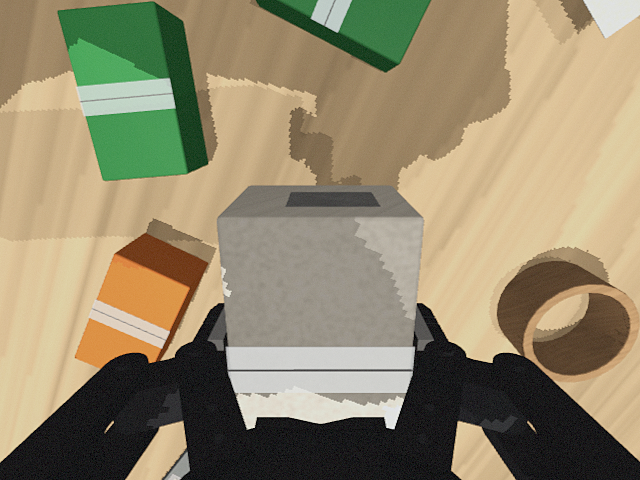

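View pics/s8.png

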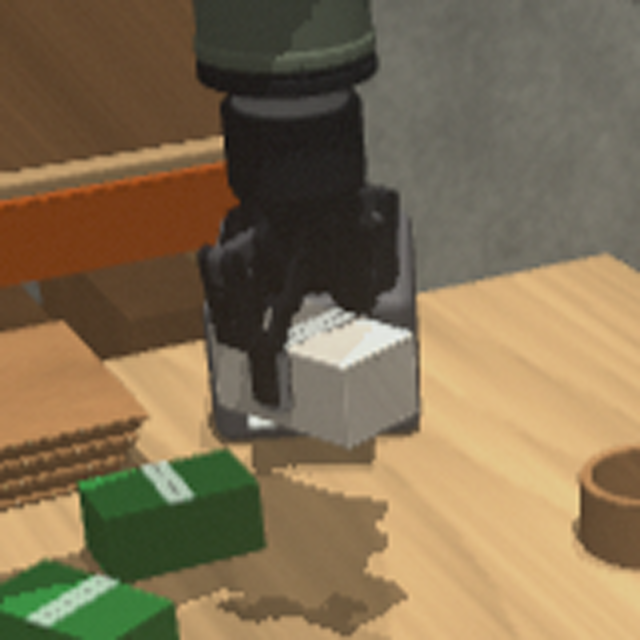

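The carton hangs level in the jaws (wrist: seam at row 370, far top edge at row 217). I'm computing the in-hand offset, then carrying it towards the lane and turning for a look.

Run:
```python
from h import *
c=cams.read_camera('wrist');o=arm.observe();R=o['tool_rot'];p=o['tool_pos']
zt=p[2]+.0142+.05
for u in [(219,217),(423,217),(227,370),(414,370)]: print(R.T@(onz(c,u,zt)-p))
# old static obs lane fit with scene + side
from fit import *
import pickle
d=pickle.load(open('c0.pkl','rb'));S,D=d['scene'],d['side']
f=lambda u:np.array(u)/3.8+[195,215]
g=lambda u:np.array(u)/3.8+[270,230]
pts=[(.062,.052),(.062,-.052),(.002,-.052),(.002,.052)]
L=[(*q,.06) for q in pts]
oS=[(S,f(u),l) for u,l in zip([(362,250),(202,215),(228,142),(380,182)],L)]
oD=[(D,g(u),l) for u,l in zip([(350,95),(428,200),(328,220),(252,110)],L)]
for ob in(oS,oD,oS+oD):
    x,r=fit(ob,[.57,0,-.2]);print(x,np.degrees(x[2]),r.round(1).tolist())
```

```text
[ 0.05360561 -0.02820622 -0.06418734]
[ 0.05366322  0.02956556 -0.06425905]
[ 0.00150035 -0.03006557 -0.06416337]
[ 0.00159462  0.03124961 -0.06423949]
[ 0.56479694 -0.00688909 -0.18241908] -10.451843375569336 [[-0.6, 0.7], [-0.4, 1.3], [0.2, -0.6], [1.0, -3.0]]
[ 0.56309706 -0.01304434 -0.20401618] -11.68926602802384 [[0.5, -0.4], [1.1, -0.6], [-1.2, 0.1], [-0.4, 0.8]]
[ 0.56479731 -0.00903867 -0.20298115] -11.62996331182104 [[-2.1, 1.0], [-1.6, 0.7], [-0.6, -1.0], [0.0, -2.6], [-0.0, -1.5], [0.6, -1.9], [-1.6, -1.2], [-0.8, -0.3]]
```

>>> carry_out --motion '[-1,-0.18,-0.16,0,0,0,0.02,-1,-0.36,-0.32,0,0,0,0.04,-1,-0.54,-0.48,0,0,0,0.06,-1,-0.72,-0.64,0,0,0,0.08,-1,-0.88,-0.78,0,0,0,0.1,-1,-1,-0.87,0,0,0,0.1,-1,-1,-0.87,0,0,0,0.1,-1,-1,-0.87,0,0,0,0.1]'

```text
clock: 9.65
tool_pos: [0.4256, 0.1273, 0.1352]
tool_rot: [[0.207, 0.978, -0.0], [0.978, -0.207, 0.0], [0.0, -0.0, -1.0]]
wrist_force: [0.9, -0.4, -3.9]
gripper_width: 0.693
```

>>> carry_out --motion '[-1,-0.2,0.2,0,0,0,0,-1,-0.4,0.4,0,0,0,0,-1,-0.6,0.6,0,0,0,0,-1,-0.8,0.8,0,0,0,0,-1,-1,1,0,0,0,0,-1,-1,1,0,0,0,0,-1,-1,1,0,0,0,0,-1,-1,1,0,0,0,0]'

```text
clock: 10.65
tool_pos: [0.5409, -0.0497, 0.1352]
tool_rot: [[0.206, 0.979, -0.0], [0.979, -0.206, 0.0], [0.0, -0.001, -1.0]]
wrist_force: [-0.7, 0.1, -3.0]
gripper_width: 0.694
```

>>> carry_out --motion '[-1,-0.2,0,0,0,0,0,-1,-0.4,0,0,0,0,0,-1,-0.55,0,0,0,0,0,-1,-0.55,0,0,0,0,0,-1,-0.55,0,0,0,0,0,-1,-0.55,0,0,0,0,0,-1,-0.55,0,0,0,0,0,-1,-0.55,0,0,0,0,0]'

```text
clock: 11.65
tool_pos: [0.5242, -0.1314, 0.1353]
tool_rot: [[0.207, 0.978, -0.0], [0.978, -0.207, 0.0], [0.0, -0.0, -1.0]]
wrist_force: [-0.5, 0.5, -3.1]
gripper_width: 0.696
```

Run:
```python
from h import *
import pickle
o=arm.observe();print(o['clock'],o['tool_pos'],o['tool_rot'],o['gripper_width'],o['joints'])
c=cams.read_camera('wrist');save(c,'w5');pickle.dump(c,open('w5.pkl','wb'))
```

```text
11.65 [ 0.52416443 -0.13141473  0.1352961 ] [[ 2.06682982e-01  9.78407965e-01 -7.64919365e-06]
 [ 9.78407965e-01 -2.06682981e-01  3.12215411e-06]
 [ 1.47378230e-06 -8.12932811e-06 -1.00000000e+00]] 0.6960532939330718 [ -9.835758    30.02101999  24.31368328 109.52186369 -17.24289994
  44.02295868  12.18223841]
```

View pics/w5.png

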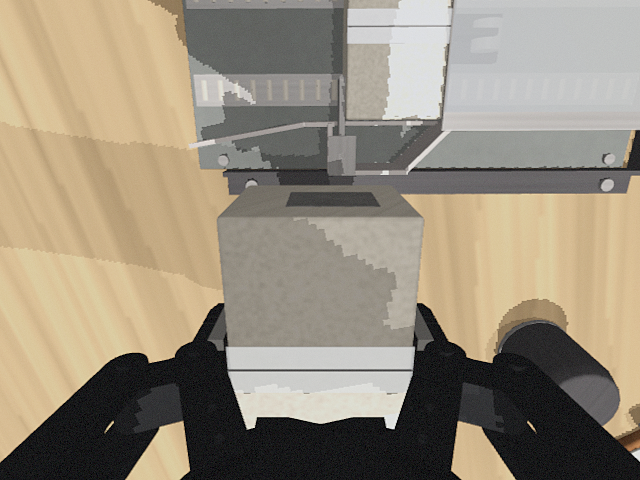

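Run:
```python
from h import *
import pickle
c=pickle.load(open('w5.pkl','rb'));crop(c,'w5c',180,0,480,200,2.66)
```

```text
(no output)
```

View pics/w5c.png

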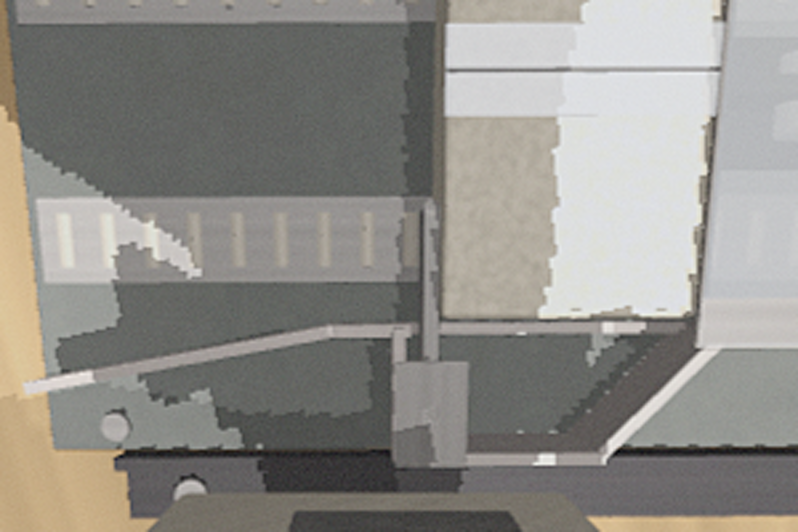

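Run:
```python
from fit import *
import pickle
c=pickle.load(open('w5.pkl','rb'))
h=lambda u:np.array(u)/2.66+[180,0]
P=[((442,318),(.002,-.052,.06)),((445,70),(.002,0,.06)),((25,384),(-.105,-.068,.042)),((332,325),(-.025,-.054,.042)),((430,205),(-.0,-.025,.047))]
ob=[(c,h(u),l) for u,l in P]
x,r=fit(ob,[.565,-.009,-.2]);print(x,np.degrees(x[2]),r.round(1).tolist())
x0=x
yaw=x[2];ex=np.array([np.cos(yaw),np.sin(yaw)]);
for s in(-.075,-.05):print('target',s,x[:2]+s*ex)
o=arm.observe();R=o['tool_rot'];p=o['tool_pos']
t=np.r_[x[:2]-.075*ex,0]; off=R@np.array([.0016,.0006,0]);print('delta tool',R.T@(t-p-off)/.15)
print('tool y yaw',np.degrees(np.arctan2(R[1,1],R[0,1])))
```

```text
[ 0.56411586 -0.00748579 -0.20051493] -11.488659023726902 [[0.1, 0.2], [0.3, 0.0], [-0.8, 0.4], [-0.4, 0.5], [0.7, -1.9]]
target -0.075 [0.49061855 0.00745226]
target -0.05 [0.51511765 0.00247291]
delta tool [ 0.84961401 -0.41433316  0.9020356 ]
tool y yaw -11.940682109948527
```

>>> carry_out --motion '[-1,0.2,-0.1,0,0,0,-0.001,-1,0.4,-0.2,0,0,0,-0.001,-1,0.6,-0.3,0,0,0,-0.001,-1,0.75,-0.37,0,0,0,-0.001,-1,0.85,-0.415,0,0,0,-0.001,-1,0.85,-0.415,0.1,0,0,-0.001,-1,0.85,-0.415,0.2,0,0,-0.001,-1,0.85,-0.415,0.3,0,0,-0.001]'

```text
clock: 12.7
tool_pos: [0.4895, 0.005, 0.0889]
tool_rot: [[0.202, 0.979, -0.001], [0.979, -0.202, -0.001], [-0.001, -0.0, -1.0]]
wrist_force: [0.4, -0.1, -3.5]
gripper_width: 0.697
```

Run:
```python
from h import *
o=arm.observe();R=o['tool_rot'];p=o['tool_pos'];print(o['clock'],p,o['joints'])
g=np.array([.5641,-.0075]);a=np.radians(-11.5);M=np.array([[np.cos(a),np.sin(a)],[-np.sin(a),np.cos(a)]])
print('lane xy',M@((p+R@[.0016,.0006,0])[:2]-g),np.degrees(np.arctan2(R[1,1],R[0,1])))
for n in('scene','side'):
    c=cams.read_camera(n);crop(c,n+'1',*( (190,190,350,350) if n=='scene' else (260,180,460,340)),4)
```

```text
12.7 [0.48945728 0.0049519  0.08894044] [-23.97215916  30.3326898   21.9115316  118.56953408 -19.37815241
  34.51483421  -0.32796081]
lane xy [-0.07502199 -0.00108123] -11.670527315090583
```

View pics/side1.png

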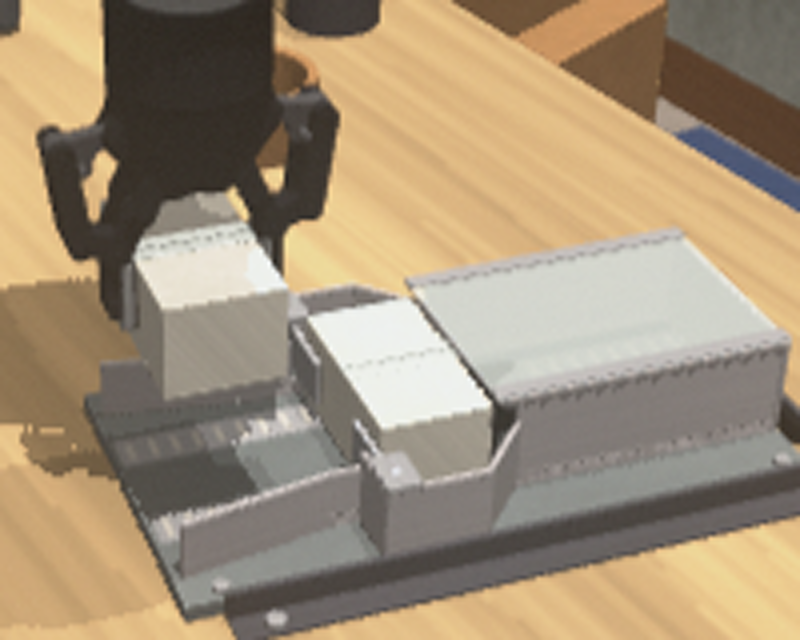

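The carton hangs over the entry between the guides, square to the lane (side crop). Now lowering it.

>>> carry_out --motion '[-1,0.006,0,0.12,0,0,0,-1,0.006,0,0.24,0,0,0,-1,0.006,0,0.34,0,0,0,-1,0.006,0,0.44,0,0,0,-1,0.006,0,0.52,0,0,0,-1,0.006,0,0.57,0,0,0,-1,0.006,0,0.595,0,0,0,-1,0.006,0,0.605,0,0,0]'

```text
clock: 13.8
tool_pos: [0.4899, 0.0068, -0.0004]
tool_rot: [[0.201, 0.98, 0.0], [0.98, -0.201, 0.0], [0.0, 0.0, -1.0]]
wrist_force: [0.6, -0.6, -2.0]
gripper_width: 0.692
```

Run:
```python
from h import *
o=arm.observe();R=o['tool_rot'];p=o['tool_pos'];print(o['clock'],p,o['wrist_force'])
c=cams.read_camera('side');crop(c,'side2',260,180,460,340,4)
```

```text
13.8 [ 4.89877506e-01  6.80215820e-03 -4.41139374e-04] [ 0.56963628 -0.60429939 -1.98004761]
```

View pics/side2.png

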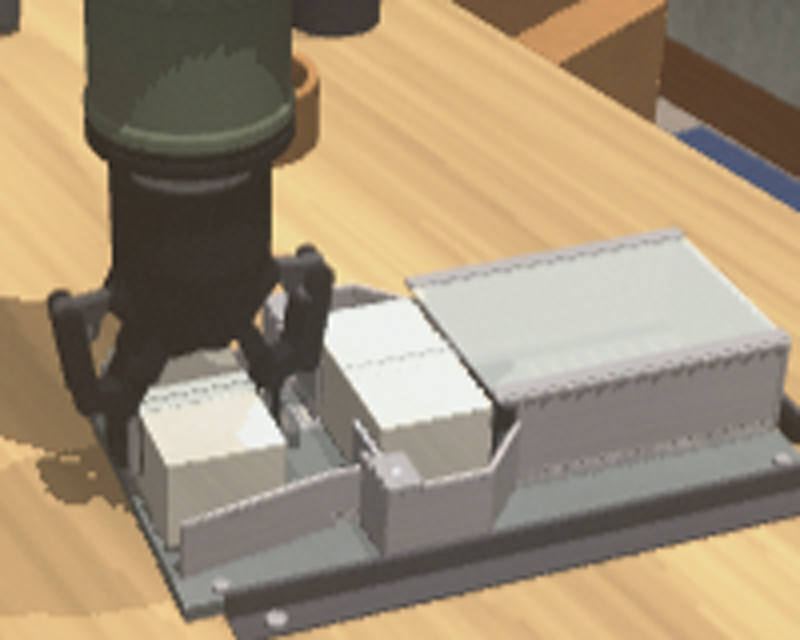

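>>> carry_out --motion '[-1,0,0,0.01,0,0,0,-1,0,0,0.017,0,0,0,-1,0,0,0.017,0,0,0,0.7,0,0,0.017,0,0,0,0.7,0,0,0.017,0,0,0,0.7,0,0,0.017,0,0,0,0.7,0,0,0.017,0,0,0,0.7,0,0,0.017,0,0,0]'

```text
clock: 14.85
tool_pos: [0.4898, 0.0068, -0.003]
tool_rot: [[0.201, 0.98, 0.0], [0.98, -0.201, -0.0], [-0.0, 0.0, -1.0]]
wrist_force: [0.5, -0.5, 0.5]
gripper_width: 0.851
```

>>> carry_out --motion '[0.7,0,0,-0.1,0,0,0,0.7,0,0,-0.2,0,0,0,0.7,0,0,-0.3,0,0,0,0.7,0,0,-0.4,0,0,0,0.7,0,0,-0.5,0,0,0,0.7,0,0,-0.6,0,0,0,0.7,0,0,-0.6,0,0,0,0.7,0,0,-0.6,0,0,0]'

```text
clock: 15.85
tool_pos: [0.4896, 0.0069, 0.0867]
tool_rot: [[0.201, 0.98, -0.0], [0.98, -0.201, -0.0], [-0.0, -0.0, -1.0]]
wrist_force: [-0.0, -0.3, -0.2]
gripper_width: 0.852
```

Run:
```python
from h import *
import pickle
o=arm.observe();R=o['tool_rot'];p=o['tool_pos'];print(o['clock'],p,o['wrist_force'],o['joints'])
c=cams.read_camera('side');crop(c,'side3',260,180,460,340,4)
c=cams.read_camera('wrist');save(c,'w6');pickle.dump(c,open('w6.pkl','wb'))
```

```text
15.85 [0.48961715 0.00690346 0.08674333] [-0.0445565  -0.32245173 -0.19747087] [-24.17908659  30.58580533  21.93171696 118.63120902 -19.73954319
  34.24793713  -0.12405592]
```

View pics/side3.png

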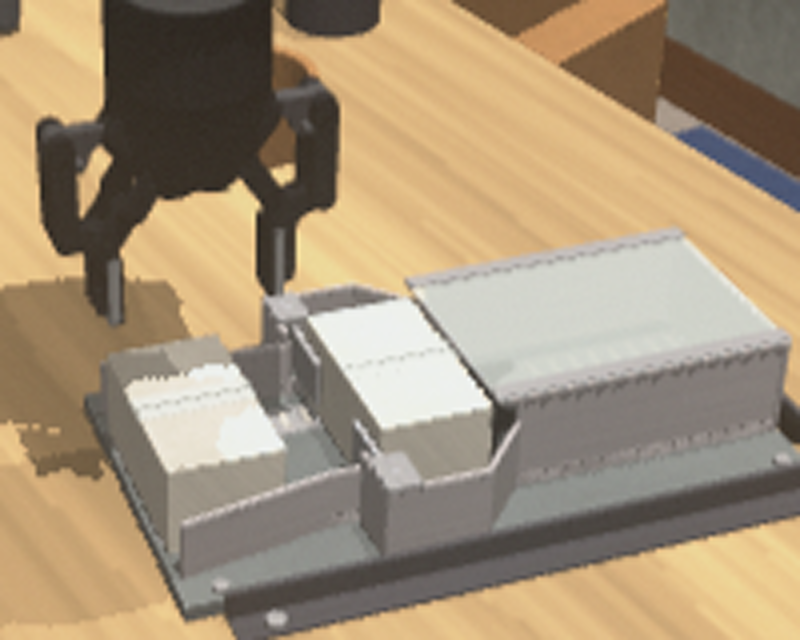

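View pics/w6.png

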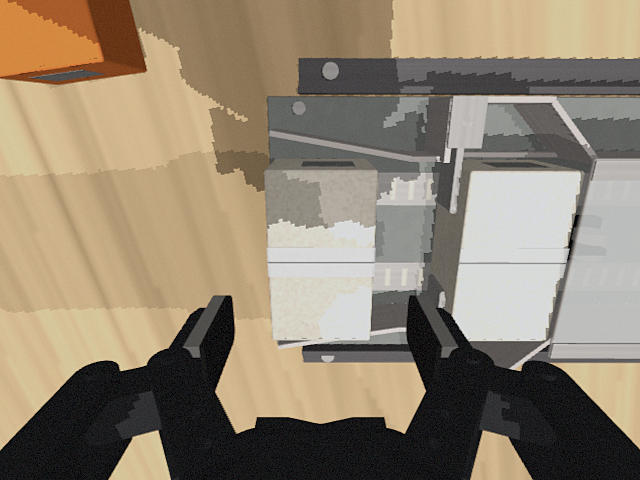

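Placed. In the wrist view the two seams line up at row 262 and the carton sits square between the guides. Now closing the jaws, backing off and turning 90° so the shut fingers fit the 50 mm gap.

>>> carry_out --motion '[0.7,0,-0.08,0,0,0,0.025,0.7,0,-0.16,0,0,0,0.05,0.7,0,-0.24,0,0,0,0.075,-1,0,-0.32,0,0,0,0.1,-1,0,-0.37,0,0,0,0.125,-1,0,-0.37,0,0,0,0.15,-1,0,-0.37,0,0,0,0.175,-1,0,-0.37,0,0,0,0.2]'

```text
clock: 16.95
tool_pos: [0.4352, 0.0178, 0.0867]
tool_rot: [[0.994, 0.106, -0.001], [0.106, -0.994, -0.0], [-0.001, 0.0, -1.0]]
wrist_force: [0.1, 0.8, 0.1]
gripper_width: -0.002
```

>>> carry_out --motion '[-1,0,0,0,0,0,0.025,-1,0,0,0,0,0,0.05,-1,0,0,0,0,0,0.05,-1,0,0,0,0,0,0.05,-1,0,0,0,0,0,0.05,-1,0,0,0,0,0,0.05,-1,0,0,0,0,0,0.05,-1,0,0,0,0,0,0.05]'

```text
clock: 17.95
tool_pos: [0.4354, 0.0179, 0.087]
tool_rot: [[0.98, -0.201, 0.0], [-0.201, -0.98, -0.0], [0.0, 0.0, -1.0]]
wrist_force: [0.4, 0.6, 0.6]
gripper_width: 0.0
```

```bash
cat > st.py <<'E'
from h import *
def lane(pr=True,g=(.5641,-.0075),a=-11.5):
    o=arm.observe();R=o['tool_rot'];p=o['tool_pos'];a_=np.radians(a)
    M=np.array([[np.cos(a_),np.sin(a_),0],[-np.sin(a_),np.cos(a_),0],[0,0,1]])
    d=M@(p-np.r_[g,0])
    print('t',round(o['clock'],2),'lane mm',(d*1000).round(1),'yaw x',round(np.degrees(np.arctan2(R[1,0],R[0,0])),2),'F lane',(M@o['wrist_force']).round(2),'w',round(o['gripper_width'],3),'R22',R[2].round(3))
    return o
if __name__=='__main__': print(lane()['joints'].round(1))
E
python3 st.py
python3 - <<'E'
from h import *
c=cams.read_camera('side');crop(c,'side4',250,150,450,310,4)
c=cams.read_camera('wrist');save(c,'w7')
E
```

```text
t 17.95 lane mm [-131.2   -0.7   87. ] yaw x -11.59 F lane [0.32 0.64 0.58] w 0.0 R22 [ 0.  0. -1.]
[-44.6  34.2  47.1 126.9 -43.7  36.6 -67.1]
```

View pics/side4.png

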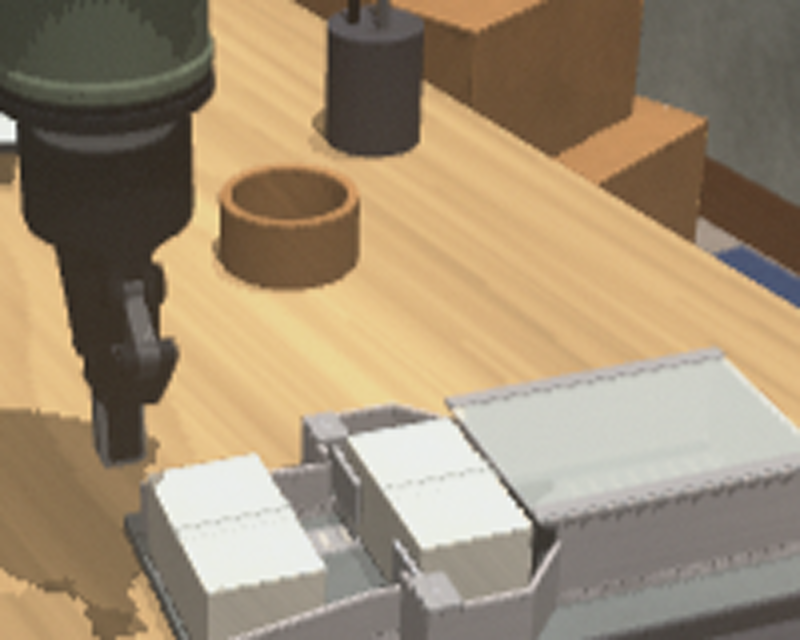

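View pics/w7.png

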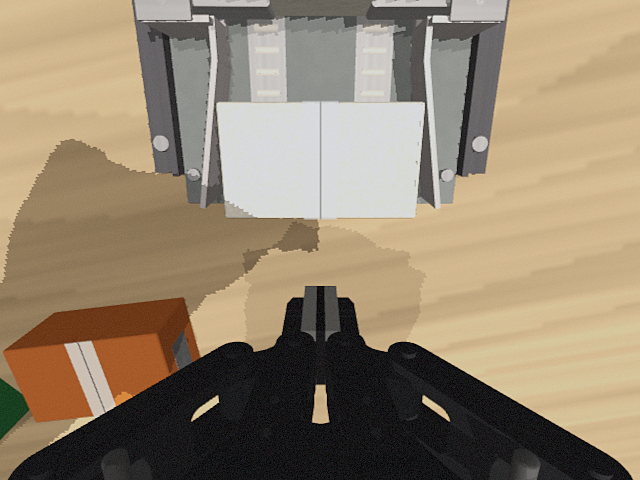

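>>> carry_out --motion '[-1,0,0,0.12,0,0,0,-1,0,0,0.24,0,0,0,-1,0,0,0.36,0,0,0,-1,0,0,0.46,0,0,0,-1,0,0,0.53,0,0,0,-1,0,0,0.565,0,0,0,-1,0,0,0.565,0,0,0,-1,0,0,0.565,0,0,0]'

```text
clock: 19.05
tool_pos: [0.4356, 0.0179, 0.0026]
tool_rot: [[0.98, -0.201, 0.0], [-0.201, -0.98, -0.0], [0.0, -0.0, -1.0]]
wrist_force: [-0.8, 0.4, 0.5]
gripper_width: 0.002
```

```bash
python3 st.py
python3 - <<'E'
from h import *
c=cams.read_camera('side');crop(c,'side5',250,190,450,340,4)
E
```

```text
t 19.05 lane mm [-131.    -0.7    2.6] yaw x -11.6 F lane [-0.9   0.21  0.54] w 0.002 R22 [ 0. -0. -1.]
[-34.3  41.4  32.7 128.5 -56.   25.5 -57. ]
```

View pics/side5.png

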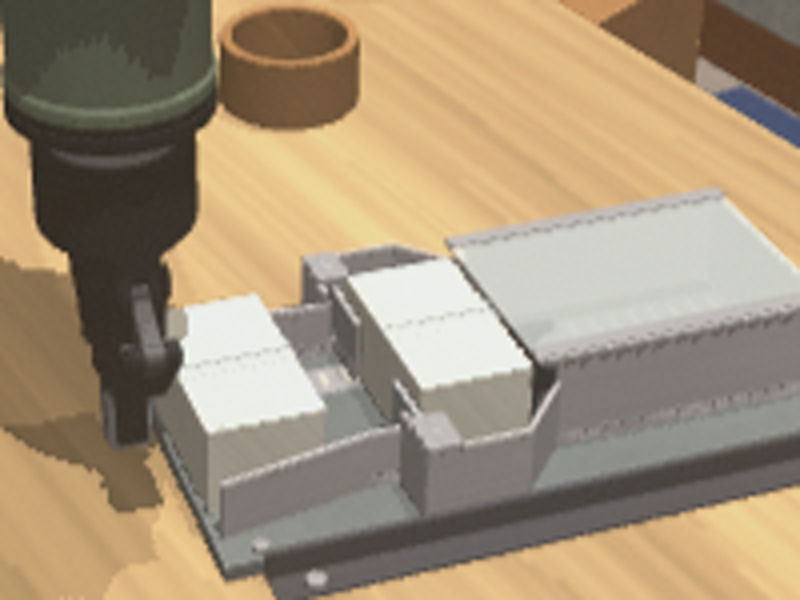

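>>> carry_out --motion '[-1,0.03,0,0,0,0,0,-1,0.06,0,0,0,0,0,-1,0.1,0,0,0,0,0,-1,0.14,0,0,0,0,0,-1,0.19,0,0,0,0,0,-1,0.24,0,0,0,0,0,-1,0.29,0,0,0,0,0,-1,0.33,0,0,0,0,0]'

```text
clock: 20.1
tool_pos: [0.4844, 0.0078, 0.0022]
tool_rot: [[0.98, -0.201, 0.0], [-0.201, -0.98, -0.0], [0.0, 0.0, -1.0]]
wrist_force: [-0.4, 0.3, 0.5]
gripper_width: 0.0
```

```bash
python3 st.py
python3 - <<'E'
from h import *
c=cams.read_camera('side');crop(c,'side6',250,190,450,340,4)
c=cams.read_camera('wrist');save(c,'w8')
E
```

```text
t 20.1 lane mm [-81.1  -0.8   2.2] yaw x -11.6 F lane [-0.45  0.18  0.51] w 0.0 R22 [ 0.  0. -1.]
[-33.4  44.6  35.5 121.6 -53.   30.7 -59.3]
```

View pics/side6.png

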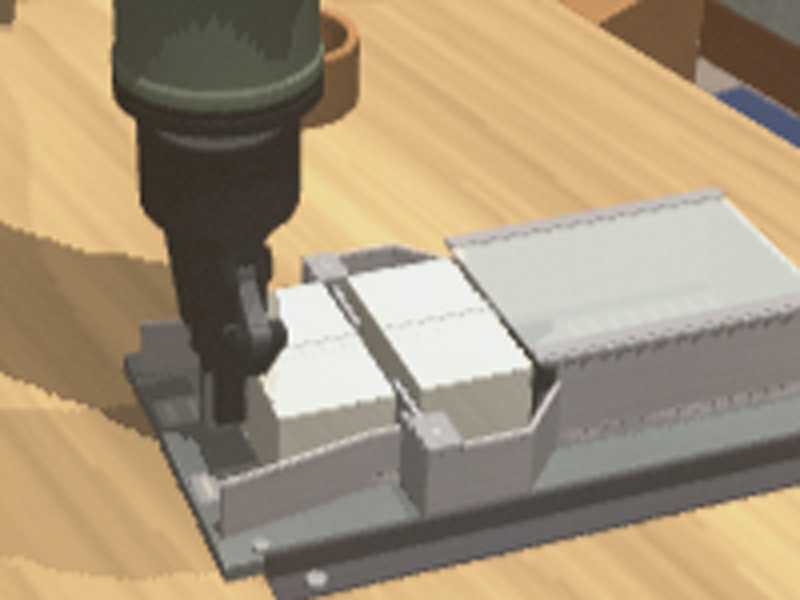

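View pics/w8.png

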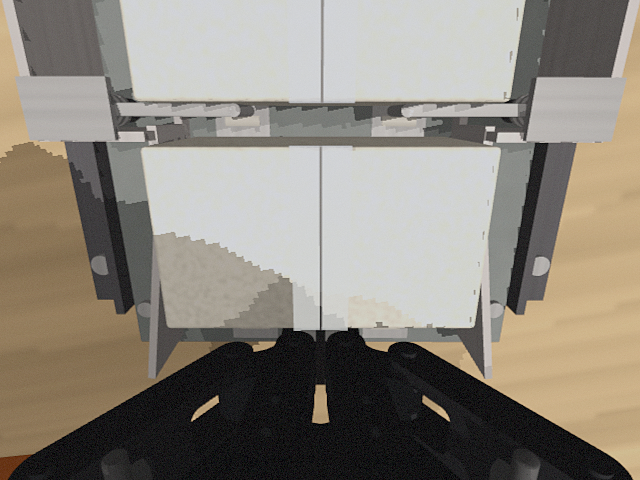

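>>> carry_out --motion '[-1,0.025,0,0,0,0,0,-1,0.05,0,0,0,0,0,-1,0.075,0,0,0,0,0,-1,0.1,0,0,0,0,0,-1,0.125,0,0,0,0,0,-1,0.15,0,0,0,0,0,-1,0.175,0,0,0,0,0,-1,0.2,0,0,0,0,0]'

```text
clock: 21.2
tool_pos: [0.512, 0.0022, 0.0021]
tool_rot: [[0.98, -0.201, -0.003], [-0.201, -0.98, 0.001], [-0.003, -0.0, -1.0]]
wrist_force: [-11.9, 3.1, 9.8]
gripper_width: 0.001
```

```bash
python3 st.py
python3 - <<'E'
from h import *
c=cams.read_camera('wrist');save(c,'w9')
E
```

```text
t 21.2 lane mm [-53.   -0.9   2.1] yaw x -11.6 F lane [-12.32   0.67   9.85] w 0.001 R22 [-0.003 -0.    -1.   ]
[-32.6  46.4  36.7 117.5 -51.5  33.7 -60.6]
```

View pics/w9.png

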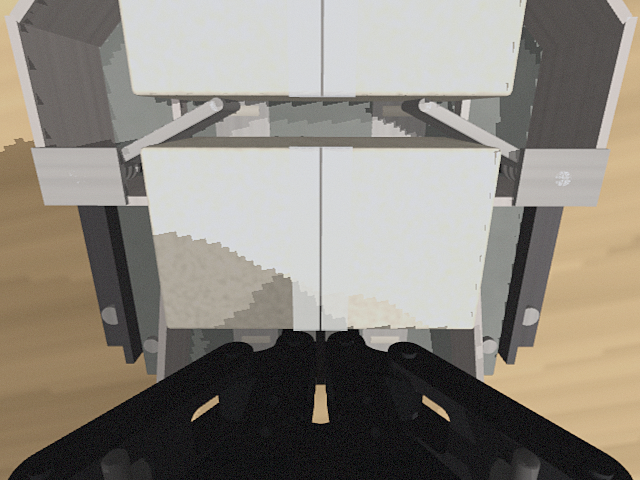

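```bash
python3 - <<'E'
from h import *
c=cams.read_camera('side');crop(c,'side7',280,190,440,310,5)
c=cams.read_camera('wrist');crop(c,'w9c',130,80,520,380,2)
E
python3 st.py
```

```text
t 21.35 lane mm [-52.3  -0.9   2.1] yaw x -11.6 F lane [-7.75 -0.53  3.79] w 0.001 R22 [-0.002 -0.    -1.   ]
[-32.6  46.4  36.7 117.5 -51.5  33.6 -60.6]
```

View pics/side7.png

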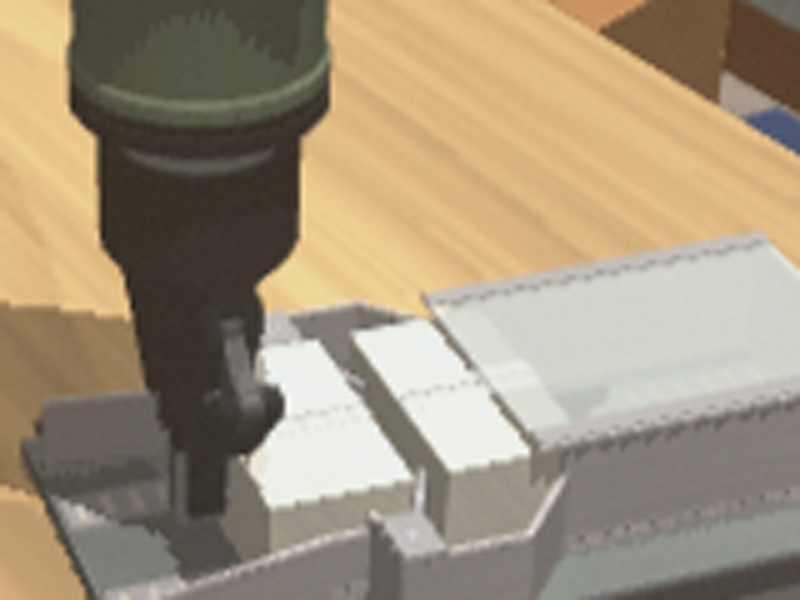

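View pics/w9c.png

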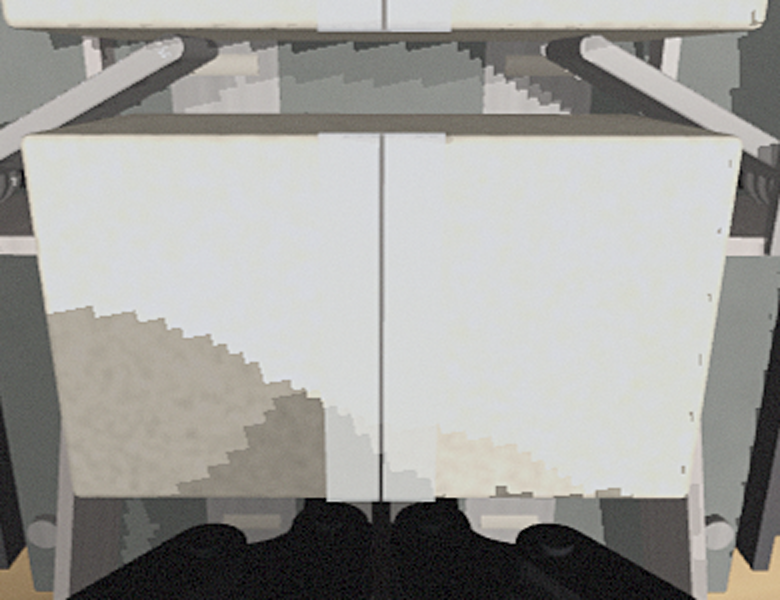

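>>> carry_out --motion '[-1,0.015,0,0,0,0,0,-1,0.03,0,0,0,0,0,-1,0.045,0,0,0,0,0,-1,0.06,0,0,0,0,0,-1,0.075,0,0,0,0,0,-1,0.09,0,0,0,0,0,-1,0.105,0,0,0,0,0,-1,0.12,0,0,0,0,0]'

```text
clock: 22.35
tool_pos: [0.5303, -0.0017, 0.0021]
tool_rot: [[0.98, -0.201, -0.001], [-0.201, -0.98, 0.0], [-0.001, 0.0, -1.0]]
wrist_force: [-6.8, 1.0, 3.7]
gripper_width: -0.002
```

```bash
python3 st.py
python3 - <<'E'
from h import *
c=cams.read_camera('wrist');save(c,'w10')
E
```

```text
t 22.35 lane mm [-34.3  -1.    2.1] yaw x -11.6 F lane [-6.89 -0.4   3.68] w -0.002 R22 [-0.001  0.    -1.   ]
[-32.   47.6  37.3 114.9 -50.8  35.3 -61.4]
```

View pics/w10.png

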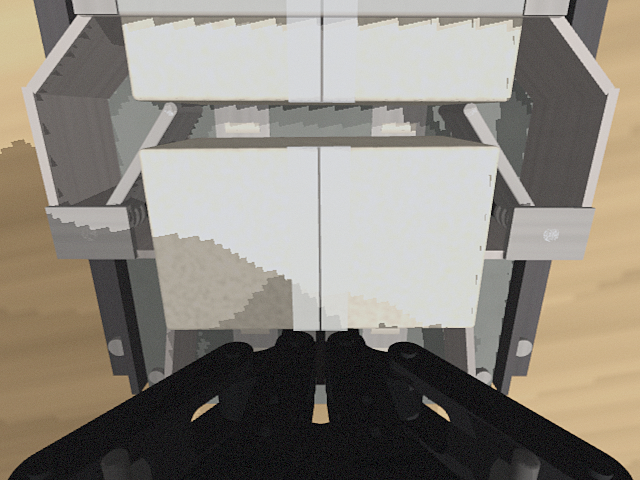

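>>> carry_out --motion '[-1,0.02,0,0,0,0,0,-1,0.04,0,0,0,0,0,-1,0.06,0,0,0,0,0,-1,0.08,0,0,0,0,0,-1,0.1,0,0,0,0,0,-1,0.12,0,0,0,0,0,-1,0.14,0,0,0,0,0,-1,0.16,0,0,0,0,0]'

```text
clock: 23.4
tool_pos: [0.5544, -0.0063, 0.0022]
tool_rot: [[0.98, -0.201, -0.001], [-0.201, -0.98, 0.0], [-0.001, -0.0, -1.0]]
wrist_force: [-4.5, 2.0, 0.5]
gripper_width: 0.002
```

```bash
python3 st.py
python3 - <<'E'
from h import *
c=cams.read_camera('wrist');save(c,'w11')
E
```

```text
t 23.4 lane mm [-9.8 -0.8  2.2] yaw x -11.59 F lane [-4.79  1.06  0.54] w 0.002 R22 [-0.001 -0.    -1.   ]
[-31.2  49.1  38.1 111.3 -49.8  37.6 -62.4]
```

View pics/w11.png

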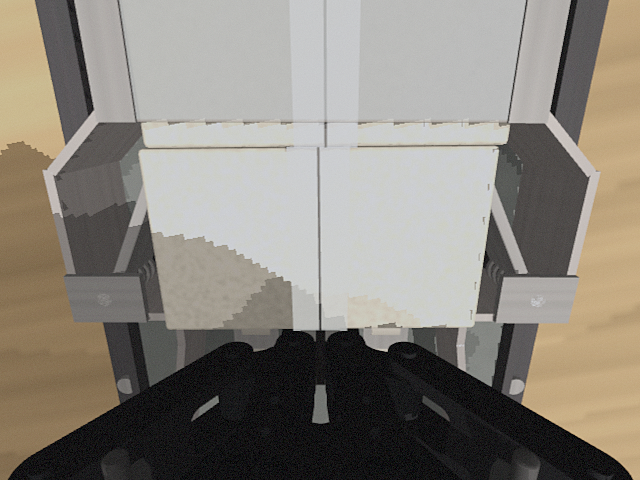

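>>> carry_out --motion '[-1,0.022,0,0,0,0,0,-1,0.045,0,0,0,0,0,-1,0.07,0,0,0,0,0,-1,0.095,0,0,0,0,0,-1,0.12,0,0,0,0,0,-1,0.145,0,0,0,0,0,-1,0.165,0,0,0,0,0,-1,0.18,0,0,0,0,0]'

```text
clock: 24.45
tool_pos: [0.5807, -0.0117, 0.0022]
tool_rot: [[0.98, -0.201, -0.001], [-0.201, -0.98, 0.0], [-0.001, -0.0, -1.0]]
wrist_force: [-6.1, 2.5, 1.7]
gripper_width: -0.001
```

```bash
python3 st.py
python3 - <<'E'
from h import *
c=cams.read_camera('wrist');save(c,'w12')
c=cams.read_camera('side');crop(c,'side8',280,190,440,310,5)
E
```

```text
t 24.45 lane mm [17.1 -0.8  2.2] yaw x -11.58 F lane [-6.48  1.27  1.67] w -0.001 R22 [-0.001 -0.    -1.   ]
[-30.2  50.8  38.7 107.3 -48.9  40.1 -63.6]
```

View pics/w12.png

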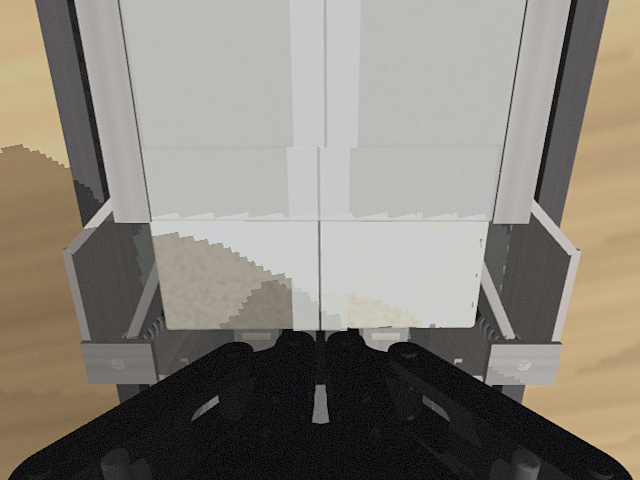

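View pics/side8.png

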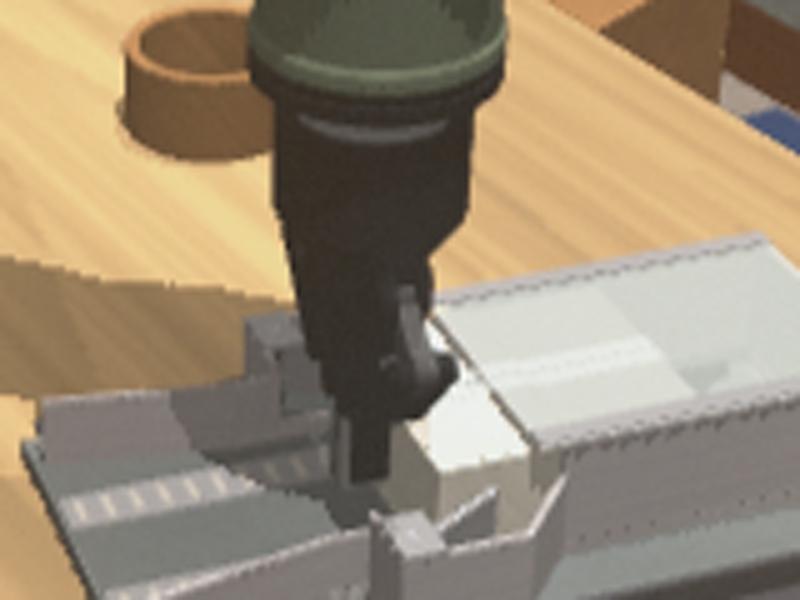

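```bash
cat > gap.py <<'E'
from h import *
import sys
def lx(P): 
    a=np.radians(-11.5);return 1000*((P[0]-.5641)*np.cos(a)+(P[1]+.0075)*np.sin(a))
c=cams.read_camera('wrist')
re,ce=float(sys.argv[1]),float(sys.argv[2])
r=lx(onz(c,(320,re),.067));k=lx(onz(c,(320,ce),.06));print('roof edge',r,'gate',r-60,'rear',k,'rear past gate',k-r+60)
E
python3 gap.py 221 328.5; python3 st.py
```

```text
roof edge 67.91380565545917 gate 7.913805655459171 rear 28.372755211013786 rear past gate 20.45894955555461
t 24.6 lane mm [17.4 -0.9  2.2] yaw x -11.59 F lane [-2.85  1.73 -1.11] w -0.002 R22 [ 0. -0. -1.]
[-30.2  50.8  38.8 107.3 -48.9  40.1 -63.6]
```

>>> carry_out --motion '[-1,0.016,0,0,0,0,0,-1,0.032,0,0,0,0,0,-1,0.048,0,0,0,0,0,-1,0.064,0,0,0,0,0,-1,0.08,0,0,0,0,0,-1,0.096,0,0,0,0,0,-1,0.11,0,0,0,0,0,-1,0.12,0,0,0,0,0]'

```text
clock: 25.6
tool_pos: [0.5983, -0.0154, 0.0022]
tool_rot: [[0.98, -0.201, -0.001], [-0.201, -0.98, 0.0], [-0.001, -0.0, -1.0]]
wrist_force: [-5.4, 3.4, 1.7]
gripper_width: 0.001
```

```bash
python3 st.py
python3 - <<'E'
from h import *
c=cams.read_camera('wrist');save(c,'w13')
E
```

```text
t 25.6 lane mm [35.1 -0.9  2.2] yaw x -11.59 F lane [-6.    2.28  1.67] w 0.001 R22 [-0.001 -0.    -1.   ]
[-29.4  52.   39.2 104.6 -48.4  41.8 -64.4]
```

View pics/w13.png

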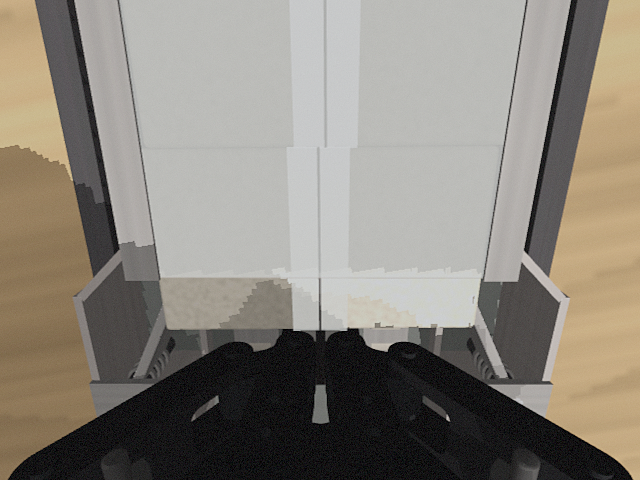

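>>> carry_out --motion '[-1,0.004,0,0,0,0,0,-1,0.008,0,0,0,0,0,-1,0.012,0,0,0,0,0,-1,0.016,0,0,0,0,0,-1,0.02,0,0,0,0,0,-1,0.024,0,0,0,0,0,-1,0.027,0,0,0,0,0,-1,0.027,0,0,0,0,0]'

```text
clock: 26.65
tool_pos: [0.6023, -0.0162, 0.0022]
tool_rot: [[0.98, -0.201, -0.0], [-0.201, -0.98, 0.0], [-0.001, -0.0, -1.0]]
wrist_force: [-4.4, 3.3, -0.1]
gripper_width: -0.004
```

```bash
python3 st.py
python3 - <<'E'
from h import *
c=cams.read_camera('wrist');save(c,'w14')
E
```

```text
t 26.65 lane mm [39.1 -0.9  2.2] yaw x -11.59 F lane [-4.99  2.35 -0.08] w -0.004 R22 [-0.001 -0.    -1.   ]
[-29.3  52.3  39.2 103.9 -48.3  42.1 -64.6]
```

View pics/w14.png

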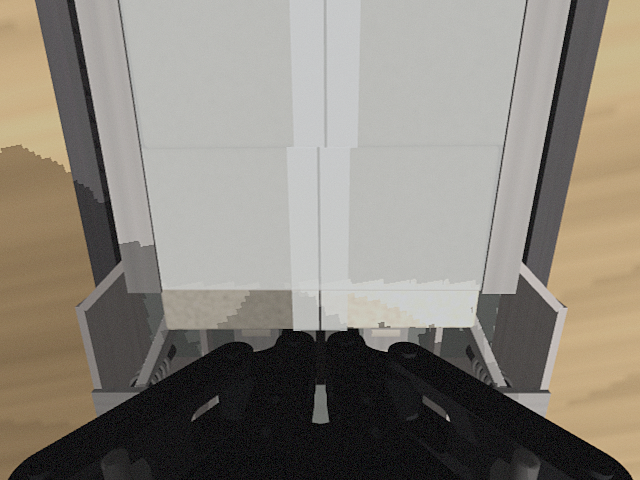

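>>> carry_out --motion '[-1,0.002,0,0,0,0,0,-1,0.004,0,0,0,0,0,-1,0.006,0,0,0,0,0,-1,0.008,0,0,0,0,0,-1,0.01,0,0,0,0,0,-1,0.012,0,0,0,0,0,-1,0.014,0,0,0,0,0,-1,0.014,0,0,0,0,0]'

```text
clock: 27.7
tool_pos: [0.6043, -0.0167, 0.0022]
tool_rot: [[0.98, -0.201, -0.0], [-0.201, -0.98, 0.0], [-0.0, -0.0, -1.0]]
wrist_force: [-5.0, 2.4, 0.9]
gripper_width: 0.001
```

```bash
python3 st.py
python3 - <<'E'
from h import *
c=cams.read_camera('wrist');crop(c,'w15',70,240,580,480,1.5)
E
```

```text
t 27.7 lane mm [41.3 -1.   2.2] yaw x -11.6 F lane [-5.42  1.35  0.94] w 0.001 R22 [-0. -0. -1.]
[-29.2  52.4  39.3 103.6 -48.2  42.3 -64.7]
```

View pics/w15.png

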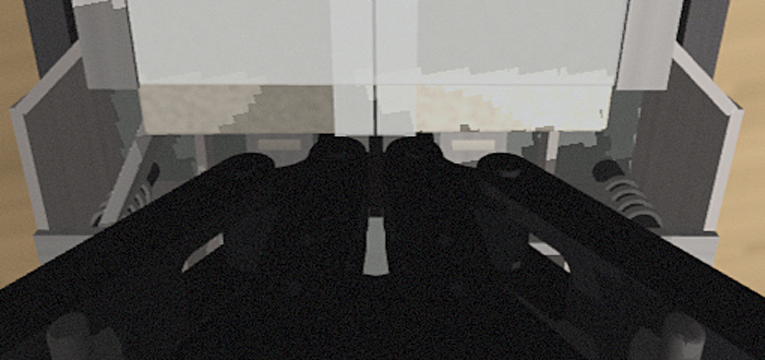

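One leaf (image right) has snapped and the other (image left) is still held open. The force is a steady 5 N, so I'm creeping on.

>>> carry_out --motion '[-1,0.002,0,0,0,0,0,-1,0.004,0,0,0,0,0,-1,0.005,0,0,0,0,0,-1,0.006,0,0,0,0,0,-1,0.007,0,0,0,0,0,-1,0.008,0,0,0,0,0,-1,0.008,0,0,0,0,0,-1,0.008,0,0,0,0,0]'

```text
clock: 28.75
tool_pos: [0.6057, -0.017, 0.0022]
tool_rot: [[0.98, -0.201, -0.0], [-0.201, -0.98, 0.0], [-0.0, 0.0, -1.0]]
wrist_force: [-3.9, 1.6, -1.4]
gripper_width: 0.003
```

```bash
python3 st.py
python3 - <<'E'
from h import *
c=cams.read_camera('wrist');crop(c,'w16',70,240,580,480,1.5)
E
```

```text
t 28.75 lane mm [42.6 -1.   2.2] yaw x -11.6 F lane [-4.13  0.75 -1.37] w 0.003 R22 [-0.  0. -1.]
[-29.1  52.5  39.3 103.4 -48.2  42.4 -64.7]
```

View pics/w16.png

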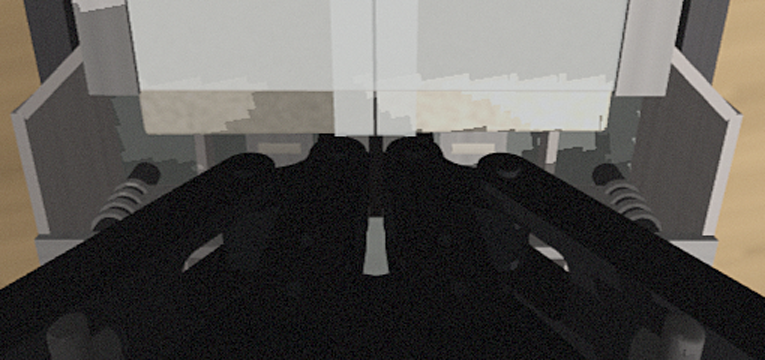

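Both leaves have gone from their open positions, leaving only the hinge springs visible at (125,200) and (630,200). Checking with the side view, then feeling for the stop.

Run:
```python
from h import *
c=cams.read_camera('side');crop(c,'side9',290,200,440,310,5)
```

>>> carry_out --motion '[-1,0.001,0,0,0,0,0,-1,0.002,0,0,0,0,0,-1,0.003,0,0,0,0,0,-1,0.004,0,0,0,0,0,-1,0.005,0,0,0,0,0,-1,0.006,0,0,0,0,0,-1,0.006,0,0,0,0,0,-1,0.006,0,0,0,0,0]'

```text
clock: 29.85
tool_pos: [0.6061, -0.0168, 0.0022]
tool_rot: [[0.98, -0.201, -0.001], [-0.201, -0.98, 0.001], [-0.001, -0.0, -1.0]]
wrist_force: [-7.7, 4.3, 2.1]
gripper_width: 0.003
```

```bash
python3 st.py
```

```text
t 29.85 lane mm [43.  -0.8  2.2] yaw x -11.59 F lane [-8.41  2.72  2.11] w 0.003 R22 [-0.001 -0.    -1.   ]
[-29.1  52.5  39.3 103.3 -48.1  42.6 -64.8]
```

View pics/side9.png

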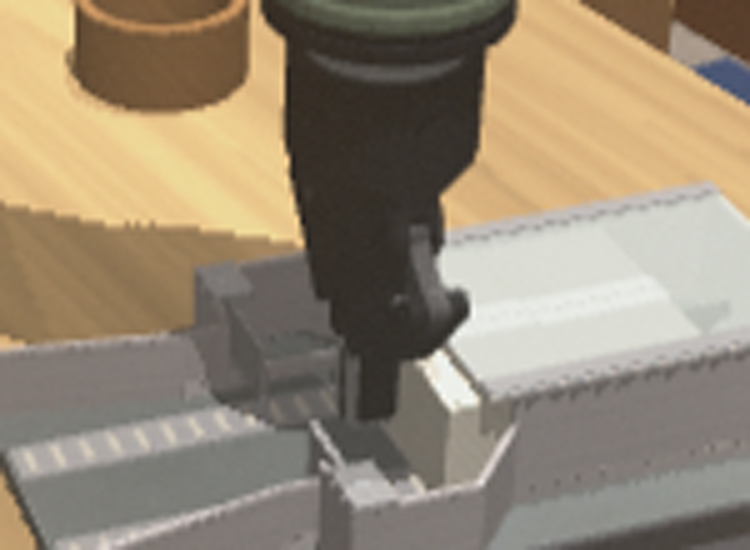

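The stop can be felt: 8.4 N, with only 0.4 mm gained of the 0.9 mm commanded. One more small press will square the row.

>>> carry_out --motion '[-1,0.001,0,0,0,0,0,-1,0.001,0,0,0,0,0,-1,0.002,0,0,0,0,0,-1,0.002,0,0,0,0,0,-1,0.002,0,0,0,0,0,-1,0.002,0,0,0,0,0,-1,0.002,0,0,0,0,0,-1,0.002,0,0,0,0,0]'

```text
clock: 30.85
tool_pos: [0.6062, -0.0168, 0.0022]
tool_rot: [[0.98, -0.201, -0.001], [-0.201, -0.98, 0.001], [-0.002, -0.001, -1.0]]
wrist_force: [-9.0, 3.8, 4.5]
gripper_width: 0.0
```

```bash
python3 st.py;  python3 - <<'E'
from h import *
c=cams.read_camera('wrist');crop(c,'w17',70,240,580,480,1.5)
E
```

```text
t 30.85 lane mm [43.1 -0.7  2.2] yaw x -11.58 F lane [-9.63  1.94  4.48] w 0.0 R22 [-0.002 -0.001 -1.   ]
[-29.1  52.6  39.3 103.3 -48.1  42.6 -64.8]
```

View pics/w17.png

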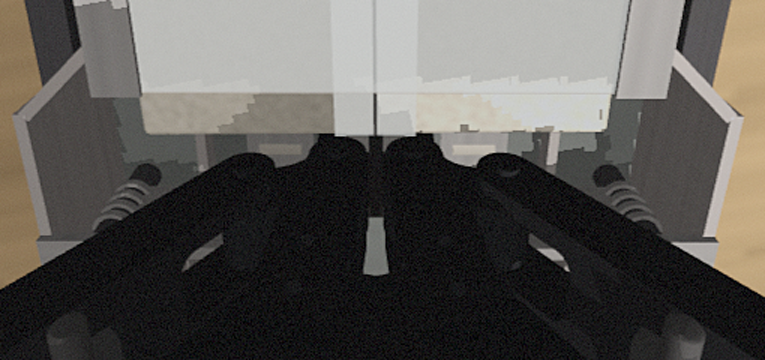

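>>> carry_out --motion '[-1,-0.004,0,0,0,0,0,-1,-0.01,0,0,0,0,0,-1,-0.018,0,0,0,0,0,-1,-0.026,0,0,0,0,0,-1,-0.034,0,0,0,0,0,-1,-0.042,0,0,0,0,0,-1,-0.05,0,0,0,0,0,-1,-0.058,0,0,0,0,0]'

```text
clock: 31.9
tool_pos: [0.5983, -0.0155, 0.0023]
tool_rot: [[0.98, -0.201, 0.0], [-0.201, -0.98, -0.0], [0.0, 0.0, -1.0]]
wrist_force: [-1.5, 1.9, 0.1]
gripper_width: -0.001
```

```bash
python3 st.py;  python3 - <<'E'
from h import *
c=cams.read_camera('wrist');save(c,'w18')
E
```

```text
t 31.9 lane mm [35.1 -1.   2.3] yaw x -11.6 F lane [-1.84  1.57  0.11] w -0.001 R22 [ 0.  0. -1.]
[-29.4  52.   39.2 104.6 -48.4  41.7 -64.4]
```

View pics/w18.png

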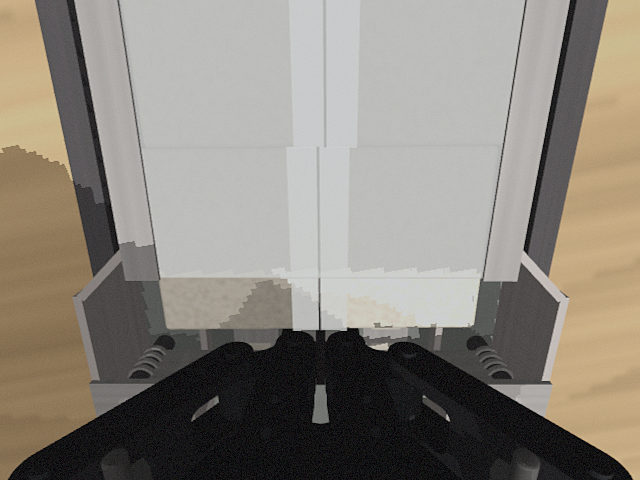

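The row follows the hand and both leaves stay shut, with only the hinge springs visible at (150,360) and (490,360). Still easing back.

>>> carry_out --motion '[-1,-0.008,0,0,0,0,0,-1,-0.016,0,0,0,0,0,-1,-0.024,0,0,0,0,0,-1,-0.032,0,0,0,0,0,-1,-0.04,0,0,0,0,0,-1,-0.048,0,0,0,0,0,-1,-0.056,0,0,0,0,0,-1,-0.064,0,0,0,0,0]'

```text
clock: 32.95
tool_pos: [0.5889, -0.0136, 0.0023]
tool_rot: [[0.98, -0.201, 0.0], [-0.201, -0.98, -0.0], [0.0, 0.0, -1.0]]
wrist_force: [-1.3, 1.8, -0.2]
gripper_width: 0.004
```

>>> carry_out --motion '[-1,-0.008,0,0,0,0,0,-1,-0.016,0,0,0,0,0,-1,-0.024,0,0,0,0,0,-1,-0.032,0,0,0,0,0,-1,-0.04,0,0,0,0,0,-1,-0.048,0,0,0,0,0,-1,-0.056,0,0,0,0,0,-1,-0.064,0,0,0,0,0]'

```text
clock: 33.95
tool_pos: [0.5795, -0.0116, 0.0022]
tool_rot: [[0.98, -0.201, -0.0], [-0.201, -0.98, -0.0], [-0.0, 0.0, -1.0]]
wrist_force: [-1.8, 1.8, -0.0]
gripper_width: -0.002
```

>>> carry_out --motion '[-1,-0.008,0,0,0,0,0,-1,-0.016,0,0,0,0,0,-1,-0.024,0,0,0,0,0,-1,-0.032,0,0,0,0,0,-1,-0.04,0,0,0,0,0,-1,-0.048,0,0,0,0,0,-1,-0.056,0,0,0,0,0,-1,-0.06,0,0,0,0,0]'

```text
clock: 34.95
tool_pos: [0.5706, -0.0098, 0.0022]
tool_rot: [[0.98, -0.201, -0.0], [-0.201, -0.98, 0.0], [-0.0, 0.0, -1.0]]
wrist_force: [-2.0, 1.8, -0.1]
gripper_width: 0.001
```

```bash
python3 st.py;  python3 - <<'E'
from h import *
c=cams.read_camera('wrist');save(c,'w19')
E
```

```text
t 34.95 lane mm [ 6.9 -0.9  2.2] yaw x -11.6 F lane [-2.34  1.37 -0.13] w 0.001 R22 [-0.  0. -1.]
[-30.6  50.2  38.5 108.9 -49.3  39.1 -63.1]
```

View pics/w19.png

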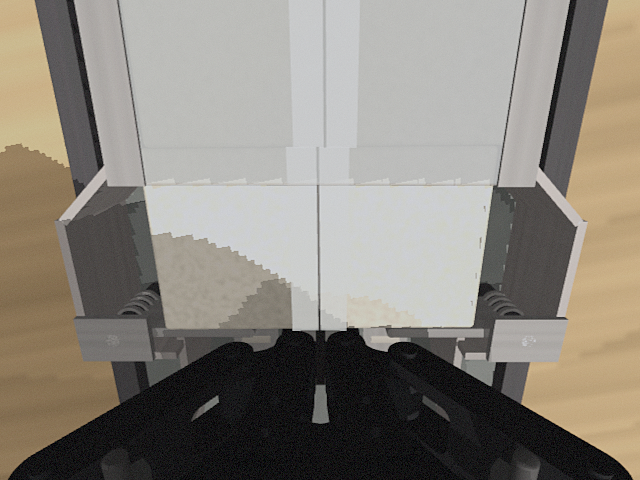

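Both shut leaves now show just behind the carton's rear edge (row ~333), about 8 mm from resting. I'm going slower for the last part.

>>> carry_out --motion '[-1,-0.006,0,0,0,0,0,-1,-0.012,0,0,0,0,0,-1,-0.018,0,0,0,0,0,-1,-0.024,0,0,0,0,0,-1,-0.03,0,0,0,0,0,-1,-0.035,0,0,0,0,0,-1,-0.04,0,0,0,0,0,-1,-0.044,0,0,0,0,0]'

```text
clock: 36.0
tool_pos: [0.5642, -0.0085, 0.0022]
tool_rot: [[0.98, -0.201, -0.0], [-0.201, -0.98, 0.0], [-0.0, -0.0, -1.0]]
wrist_force: [-1.1, 1.0, -0.6]
gripper_width: -0.002
```

>>> carry_out --motion '[-1,-0.004,0,0,0,0,0,-1,-0.008,0,0,0,0,0,-1,-0.012,0,0,0,0,0,-1,-0.016,0,0,0,0,0,-1,-0.02,0,0,0,0,0,-1,-0.025,0,0,0,0,0,-1,-0.03,0,0,0,0,0,-1,-0.035,0,0,0,0,0]'

```text
clock: 37.0
tool_pos: [0.5591, -0.0075, 0.0023]
tool_rot: [[0.98, -0.201, 0.0], [-0.201, -0.98, -0.0], [0.0, 0.0, -1.0]]
wrist_force: [0.6, -0.5, 0.3]
gripper_width: -0.003
```

```bash
python3 st.py;  python3 - <<'E'
from h import *
c=cams.read_camera('wrist');save(c,'w20')
E
```

```text
t 37.0 lane mm [-4.9 -1.   2.3] yaw x -11.6 F lane [ 0.64 -0.34  0.27] w -0.003 R22 [ 0.  0. -1.]
[-31.   49.4  38.2 110.7 -49.7  38.  -62.6]
```

View pics/w20.png

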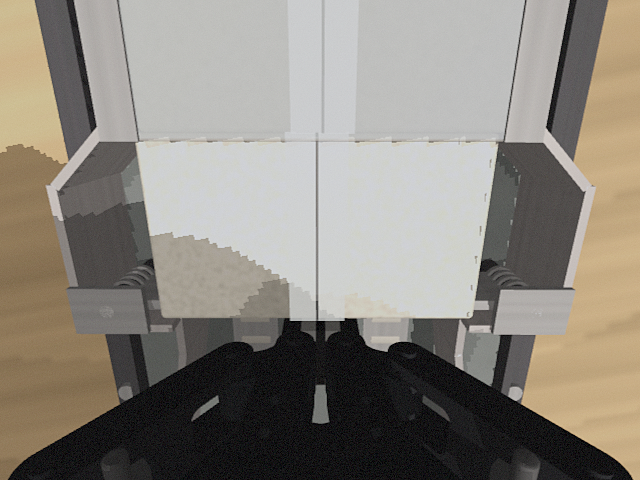

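The row has stopped on the gate: its rear edge is now ahead of the fingers at row 320 and the force is zero. Withdrawing straight back, then up.

>>> carry_out --motion '[-1,-0.03,0,0,0,0,0,-1,-0.08,0,0,0,0,0,-1,-0.15,0,0,0,0,0,-1,-0.24,0,0,0,0,0,-1,-0.33,0,0,0,0,0,-1,-0.42,0,0,0,0,0,-1,-0.45,0,0,0,0,0,-1,-0.45,0,0,0,0,0]'

```text
clock: 38.05
tool_pos: [0.493, 0.0062, 0.0023]
tool_rot: [[0.98, -0.201, 0.0], [-0.201, -0.98, 0.0], [0.0, -0.0, -1.0]]
wrist_force: [0.5, 0.3, 0.2]
gripper_width: -0.001
```

>>> carry_out --motion '[-1,0,0,-0.15,0,0,0,-1,0,0,-0.3,0,0,0,-1,0,0,-0.5,0,0,0,-1,0,0,-0.7,0,0,0,-1,0,0,-0.9,0,0,0,-1,0,0,-1,0,0,0,-1,0,0,-1,0,0,0,-1,0,0,-1,0,0,0]'

```text
clock: 39.05
tool_pos: [0.4927, 0.0062, 0.1514]
tool_rot: [[0.98, -0.201, -0.001], [-0.201, -0.98, -0.0], [-0.001, 0.0, -1.0]]
wrist_force: [-0.4, -0.6, -0.4]
gripper_width: -0.001
```

```bash
python3 st.py;  python3 - <<'E'
from h import *
c=cams.read_camera('wrist');save(c,'w21')
c=cams.read_camera('side');crop(c,'side10',270,200,470,350,4)
c=cams.read_camera('scene');save(c,'scene9')
E
```

```text
t 39.05 lane mm [-72.7  -0.8 151.4] yaw x -11.58 F lane [-0.27 -0.66 -0.45] w -0.001 R22 [-0.001  0.    -1.   ]
[-45.6  33.5  53.8 116.3 -36.4  48.6 -72.4]
```

View pics/w21.png

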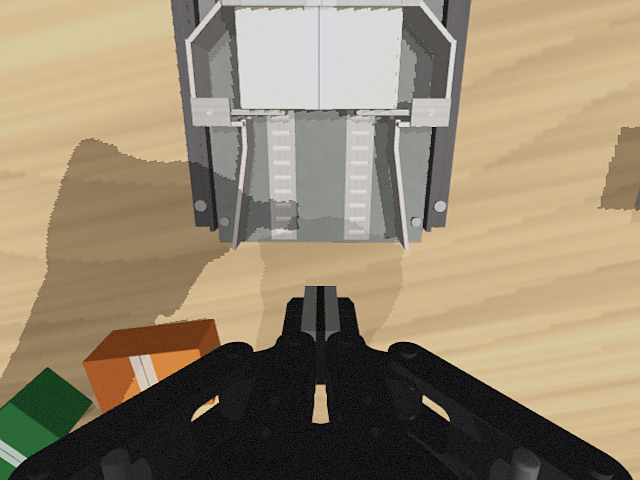

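View pics/side10.png

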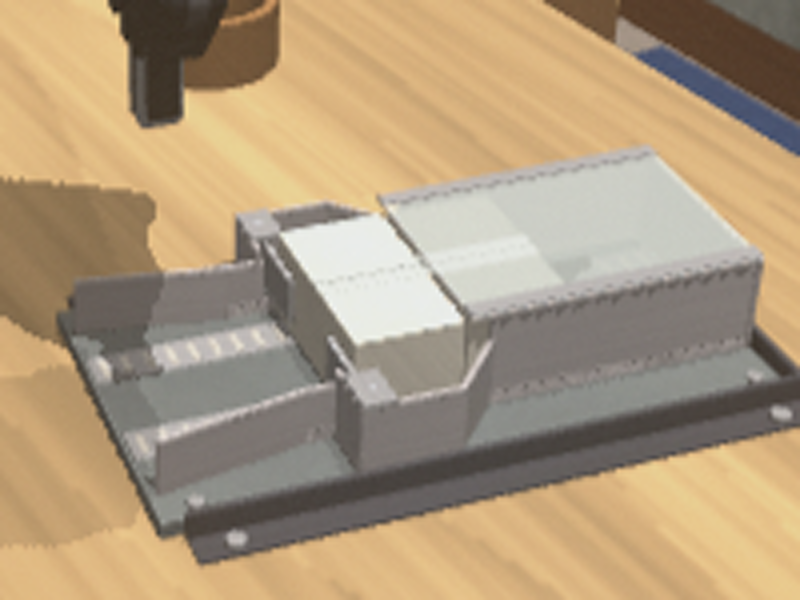

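View pics/scene9.png

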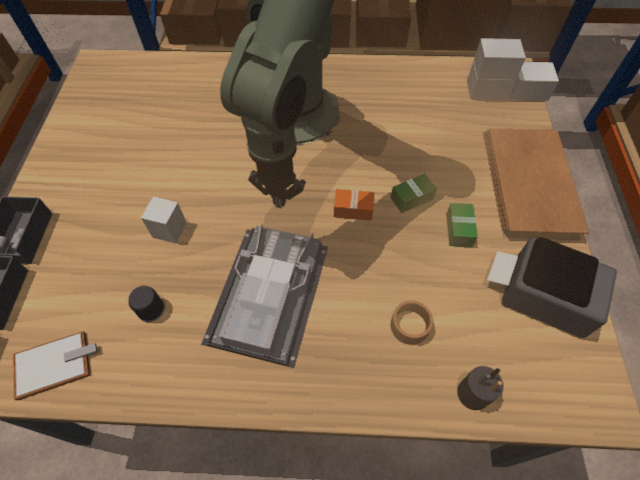

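The pictures show both leaves shut across the gate (wrist: row 112, left and right). The loaded carton rests squarely on them with the stock carton behind it under the roof. The tall carton, can and tape roll are where they were, and the hand is clear.

```bash
python3 -c "
from plant import arm
print(arm.observe()['wrist_force']);print(arm.close_job())"
```

```text
[0.43254005 0.45473311 0.23340057]
the job is handed in; nothing more can be done
None
```

The loose white carton is now in the lane, resting on the closed gate with the original carton behind it. I handed the job in at about 39 s of the 72 s allowed.

- **Pushing in:** I placed the carton in the flared entry and pushed it with the shut fingers through the gap between the leaf tips. Both leaves snapped shut, and I then felt the hard stop at about 8 to 10 N. The highest push force I read was about 12 N, while the leaves were opening.
- **Easing back:** I brought the row back at about 6 to 10 mm/s until it rested on the gate and the force fell to zero. Then I withdrew the hand and raised it clear.
- **Last checks:** The wrist and side views show both leaves shut and the carton square on them. The scene view shows the tall carton, filter can and tape roll where they were, and the wrist force was about zero.
- **What disagreed:** The fingertips really stand about 39 mm further back than the description says. Because of this my first grip closed on nothing just above the carton. Nothing moved, and I corrected the height from the camera images. The lane slipped back about 8 mm, at the top of the stated range.
- **Limit of the force check:** I could only read forces at the end of each move, so brief peaks in between were not seen.

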